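Unlock the bayonet drying cartridge and snap it into its storage clip

ROBOT

A 7-joint arm with a two-finger parallel gripper is mounted at the origin on a cart in front of the work surface, level with it; the furniture and walls round the work are solid. World frame = base frame: x ahead of the robot, y to its left, z up, the work surface at z = 0. Lengths are in m, angles in rad, forces in N, time in s.
With the tool pointing down it reaches from about 0.425 to 0.875 m from the base axis. Payload 4.7 kg.
Tool frame: the origin (TCP) lies midway between the tips of the shut fingers; the grasp point (between the pads) lies r.grip_point_offset behind it (r.grip_point_offset is the distance from the TCP to the grasp point, in m); z points along the fingers, y is the line along which they close (so a half turn about z gives the same grasp; the last joint's range is limited). The gripper opens to 85 mm and grips with 20 to 120 N. Pads are 22 mm wide; open, the fingers measure 114 mm over their backs; the gripper's body (76 mm by 85 mm) begins 54 mm behind the grasp point. The pads swing forward as they close: fully open they stand 13 mm farther back than shut.
Start: joints at [-1.263, 0.321, -0.07, 1.45, 0.023, 1.371, -0.057], TCP at [0.188, 0.622, 0.231] pointing down, gripper open.
Joint ranges: [-2.86, 2.86], [-0.3, 2.09], [-1.38, 1.24], [0.06, 2.45], [-1.56, 4.7], [0.09, 2.05], [-2.69, 2.69]. Speed limits (rad/s): [2.57, 2.57, 3.14, 3.14, 3.14, 3.14, 3.14].

INTERFACE

Orientations are given as a unit quaternion [x, y, z, w].
In Python, from workcell import r gives the robot as it stands. The module is installed in compiled form; this text tells all that it offers.
- The arm moves only by the shell command python3 -m crank 'ROWS' [FORCE]. ROWS is JSON, a list of rows, each an object of numbers: "dx", "dy", "dz": the shift along the tool's x, y, z in mm; "rx", "ry", "rz": the turn, a rotation vector about the tool's x, y, z in degrees; "jaw": the opening, from 0 (shut) to 1 (fully open). In form: [{"dx": .., "dy": .., "dz": .., "rx": .., "ry": .., "rz": .., "jaw": ..}, ...]. A call has 1 to 12 rows; each row is the pose to reach, as a shift and turn from the pose commanded when the call began, along the tool's axes at that moment; what a row does not reach only later rows make up. A row lasts 1/10 s, in which the tool goes at most 50 mm and 8.59 degrees, less where a joint would pass 70% of its speed; a pose out of reach is approached as far as the arm can. A call with a gripper value outside its range is refused whole. The fingers move at their own pace and stop on an object; FORCE is the grip in N (left out, the last holds). Time passes only in rows, so rows that repeat a pose let the fingers close. It gives the time, the measured TCP pose, the force, the opening and the grip force at its end, in the units of the state.
- r.get_obs(): the state, without advancing time (a new reading comes with each control period).
- r.capture(name): name is "scene" or "top"; returns the picture (384x512x3 uint8, red, green, blue); there is no depth.
- r.camera_params(name): a dict with "intrinsics" (3x3 intrinsics, pixels), "k1" (the pictures are not rectified: a ray, as slopes to the right and down, at radius r is drawn at 1 + k1 r^2 times it, then the intrinsics apply), "R" (3x3) and "t" (3): a world point X has camera coordinates R X + t. Camera axes: x right, y down, z forward; pixel columns grow to the right and rows downward; lengths in m; the calibration is good to about 2 mm. A picture is of the moment at which its call begins. camera_params takes no time and is no camera call.
- r.finish_job(): hands the job in; it is judged then, once.
The state is a dict: "t": time; "joints": joint angles; "qd": joint speeds; "tau": joint torques, N m; "ee_pos": TCP position; "ee_rot": TCP orientation; "wrist_force": force on the tool from outside, world axes, zero at the start; "torque": the same for the moment, N m; "grip_width": finger opening in m; "gripper_force": force on a finger pad.
Only numpy, scipy, OpenCV 4.12 (cv2) and the standard library are available. Lean on these libraries where they do the work, as an engineer would, in place of code of your own. Each camera call takes 0.05 s, during which the arm holds its last target. There are 200 camera calls.

TASK

Turn the orange-headed drying cartridge anticlockwise (seen from above) in its blue bayonet port until it stops, lift it out, and lay it down on its side on the green mat, letting go of it there. Then take it again across the white body and press it down, lying level, into the two saddles of the grey storage clip until the spring plunger has snapped over it and it is fully home; either end may point either way. Let go and leave the other things on the bench where they are.

Things in the scene. Friction and masses are not known exactly. Their poses are not given: they have to be found in the camera images.
- cartridge: Plastic drying cartridge, 140 g, 160 mm long. Origin: centre of its foot's underside; z runs from foot to head. White round body, diameter 28 mm, z = 0 to 126 mm. Two steel lugs on its +x and -x sides, z = 4 to 10 mm, 8 mm wide, reaching 20 mm from the axis. It starts upright, locked, foot 10 mm above the port's underside, its x 60 to 80 degrees clockwise (from above) of the port's.
- cartridge_grip (a point): In the orange grip bar at the head, on the axis, 150 mm from the foot; axes as the cartridge's. The bar: 36 mm long (its x), 14 mm thick (its y), 134 to 160 mm from the foot. Below it an orange square plate 40 x 40 mm, 126 to 134 mm from the foot. The bar lies in line with the lugs.
- cartridge_mid (a point): Middle of the cartridge's white body, on the axis, 68 mm from the foot; the free body reaches 58 mm either way. Axes as the cartridge's. Held at a slant of about 45 degrees with the foot at the mat and let go, the cartridge tips over onto its side. Lying on an edge of its square plate with the lugs up and down, its axis is level, 20 mm above what it lies on.
- port: Fixed bayonet port: blue round housing with aluminium lip, 72 mm in diameter, 28.5 mm high, on a steel foot plate 88 mm in diameter, 7 mm thick. Origin: centre of the underside, z up along the bore. A brass nipple sticks out at +x to 60 mm from the axis, 13 mm up.
- port_mouth (a point): Centre of the port's hole, at the lip's top, 28.5 mm up; axes as the port's. The lip is 6 mm thick, hole 31 mm, with two notches for the lugs at +x and -x, 13 mm wide, marked red. Turned anticlockwise (easily, no spring) the lugs meet a stop when the cartridge's x is about 3 degrees past the port's x; there, within about 5 degrees, it lifts straight out, and is clear after 25 mm.
- mat: Fixed thin green mat on the worktop, 200 mm (its x) by 160 mm (its y), 4 mm thick. Origin: centre of the underside, z up.
- clip: Fixed grey storage clip: base plate 112 mm (its x) by 66 mm (its y), 8 mm thick. Origin: centre of the underside, z up. Two open-topped saddles 12 mm thick, centred 38 mm either side of the middle along x; the 64 mm between them and all down to the base plate are free for the fingers. Each has a flat floor 31 mm up and walls 30 mm apart, flared at the top, up to 63 mm high.
- clip_seat (a point): Middle of the clip's seat, 45 mm above the clip's underside: here the middle of the cartridge's body lies when it is home, its axis along x. Axes as the clip's.
- clip_ball (a point): Tip of the spring plunger's steel ball (radius 8 mm) when free: at the +x saddle, 10.5 mm to +y of the middle plane, 54 mm up. Axes as the clip's. Its brass barrel and post lie 25 to 51 mm from the middle plane, up to 64 mm high. Pressed down past it (about 5 N), the body pushes the ball to +y by some 4 mm; then the ball springs back over the body and holds it.
- weight_1: Bystander: brass weight, 32 mm wide, 34 mm high, loose. Origin: centre of the underside.
- weight_2: Bystander: smaller brass weight, 25 mm wide, 27 mm high, loose. Origin: centre of the underside.
- vial_4: Bystander: white vial with a black cap, 33 mm wide, 70 mm high, loose. Origin: centre of the underside.
- petri_dish: Bystander: clear round dish, 91 mm wide, 14 mm high, loose. Origin: centre of the underside.
Things that resemble listed ones, but are neither listed nor needed, are in the scene too. Leave any brown or pink look-alike of the cartridge alone.

How it is judged:
On the way, in this order (a step that is already met when the one before it is completed fails the run):
1. the cartridge is unlocked and lifted out of the port, upright, its foot more than 40 mm above the port's underside (z of cartridge in the frame of port above 0.04 m and horizontal distance between cartridge and port below 0.04 m and angle between cartridge's own z axis and vertical below 0.35 rad), for 0.1 s.
2. the cartridge lies on its side on the mat, its middle over the mat, let go and at rest (angle between cartridge's own z axis and vertical between 1.35 and 1.8 rad and x of cartridge_mid in the frame of mat between -0.1 and 0.1 m and y of cartridge_mid in the frame of mat between -0.08 and 0.08 m and height (world z) of cartridge_mid below 0.04 m and contact force between cartridge and mat above 0.2 N and contact force between cartridge and the fingers below 0.1 N and linear speed of cartridge below 0.02 m/s), for 0.2 s.
At the end, for the whole second after the job is handed in: The cartridge lies at rest and released in both saddles of the clip: the middle of its body within 15 mm of the seat's middle along the clip, within 4 mm sideways and at most 3 mm above the seat, its axis within about 4.5 degrees of the clip's (x of cartridge_mid in the frame of clip_seat between -0.015 and 0.015 m and y of cartridge_mid in the frame of clip_seat between -0.004 and 0.004 m and z of cartridge_mid in the frame of clip_seat between -0.004 and 0.003 m and angle between the z axis of cartridge and the x axis of clip, either way round below 0.08 rad and contact force between cartridge and the fingers below 0.1 N and linear speed of cartridge below 0.02 m/s); the robot touches nothing.
It fails at once if a bystander (weight, vial or dish) is moved more than 30 mm (distance of any of weight_1, weight_2, vial_4, petri_dish from where it was at the start of the episode above 0.03 m).
It also fails if it takes over 64 s, if anything falls off the work surface, if the arm or the gripper's body presses on something with over 40 N, if the wrist force passes 120 N, or if a joint passes its speed limit or range.

## Working session

There is one attempt and no reset: what is moved stays moved. The work goes in short steps, Python scripts to look and compute and a shell command to move; the robot and the scene stay as the last step left them, time stands still between calls to the robot, and variables do not carry over. Pictures are saved under pics/ and viewed, at most 10 in all, crops included, and the job is handed in when it is done.

```bash
mkdir -p pics; python3 - <<'E'
from workcell import r
import cv2
for n in("scene","top"):
    im=r.capture(n); cv2.imwrite(f"pics/{n}0.png",im[:,:,::-1])
    p=r.camera_params(n); print(n,p)
print(r.get_obs(), r.grip_point_offset)
E
```

```text
scene {'intrinsics': array([[426.21791401,   0.        , 251.83648121],
       [  0.        , 426.21791401, 195.45359177],
       [  0.        ,   0.        ,   1.        ]]), 'k1': 0.024509219100349956, 'R': array([[-0.83882343, -0.54429701,  0.01077094],
       [-0.26250475,  0.38705837, -0.88389879],
       [ 0.47693448, -0.74426244, -0.46755418]]), 't': array([0.65715591, 0.16199178, 1.04294472])}
top {'intrinsics': array([[440.66823544,   0.        , 258.52275179],
       [  0.        , 440.66823544, 194.47845341],
       [  0.        ,   0.        ,   1.        ]]), 'k1': -0.026979641257020473, 'R': array([[ 0.0054334 , -0.9994971 , -0.03124132],
       [-0.99072667, -0.00113898, -0.13586525],
       [ 0.13576134,  0.03168982, -0.99023463]]), 't': array([0.25305864, 0.63826786, 0.99970056])}
{'t': 0.1, 'joints': array([-1.26290239,  0.32175242, -0.07004953,  1.45158872,  0.02258688,
        1.37079334, -0.056898  ]), 'qd': array([-0.00026382, -0.00322515,  0.00041564, -0.00231873, -0.00160938,
       -0.00131857,  0.00030241]), 'tau': array([ 5.27526427e-04, -4.94879687e+01, -3.83794270e-01, -3.15211165e+01,
        1.28582376e-02,  7.39239156e-03, -2.92314849e-05]), 'ee_pos': array([0.18814986, 0.62165589, 0.23031236]), 'ee_rot': array([ 1.46371830e-01,  9.89229254e-01, -8.74036323e-04, -8.22813319e-05]), 'wrist_force': array([-0.6176017 ,  0.46766862, -0.1991394 ]), 'torque': array([ 0.02898553, -0.03450992, -0.02021845]), 'gripper_force': 0.0, 'grip_width': 0.08539707732476925} 0.0187
```

View pics/scene0.png

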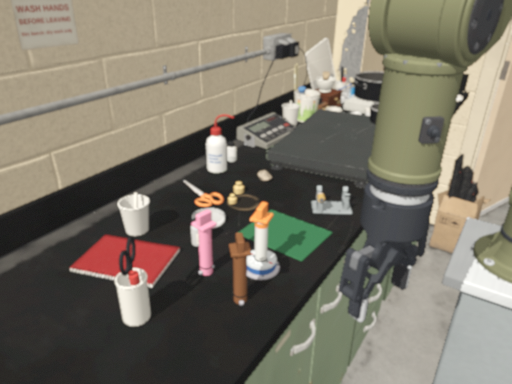

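View pics/top0.png

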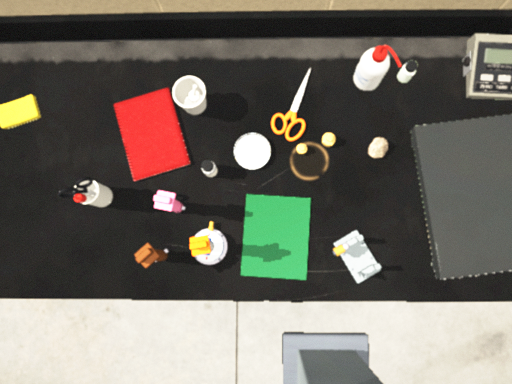

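The scene picture shows the orange-headed cartridge in the blue port at about (262,215). The mat is at (290,233) and the clip at (330,207).

The top picture shows the port at (210,245), the mat at (276,237) and the clip at (357,256).

Candidates for the cartridge in the top picture are orange (202,243), pink look-alike (168,201) and brown look-alike (150,255). The orange scissors handles at (288,125) could also be taken for it. By the description I choose the orange one, and I'll check it in a close crop.

```bash
cat > h.py <<'E'
import numpy as np, cv2
from workcell import r
from scipy.spatial.transform import Rotation as Ro
def ray(n,uv):
    p=r.camera_params(n);K=p["intrinsics"];d=np.array([(uv[0]-K[0,2])/K[0,0],(uv[1]-K[1,2])/K[1,1]]);s=d.copy()
    for _ in range(10): s=d/(1+p["k1"]*(s@s))
    return -p["R"].T@p["t"], p["R"].T@np.array([*s,1])
def plane(n,uv,z):
    c,d=ray(n,uv); return c+d*(z-c[2])/d[2]
def tri(a,b):
    (c1,d1),(c2,d2)=ray("scene",a),ray("top",b)
    k=np.linalg.lstsq(np.c_[d1,-d2],c2-c1,rcond=None)[0]
    p,q=c1+k[0]*d1,c2+k[1]*d2
    return (p+q)/2,np.linalg.norm(p-q)
def proj(n,X):
    p=r.camera_params(n);c=p["R"]@np.asarray(X)+p["t"];s=c[:2]/c[2];s=s*(1+p["k1"]*(s@s));K=p["intrinsics"]
    return np.array([K[0,0]*s[0]+K[0,2],K[1,1]*s[1]+K[1,2]])
def tool(): # R,pos
    o=r.get_obs();return Ro.from_quat(o["ee_rot"]),np.array(o["ee_pos"])
E
python3 - <<'E'
from h import *
a=cv2.imread("pics/top0.png");b=cv2.imread("pics/scene0.png")
f=lambda im,x,y,w,h,W,H:cv2.resize(im[y:y+h,x:x+w],(W,H),interpolation=cv2.INTER_CUBIC)
out=np.zeros((600,800,3),np.uint8)
out[:300,:400]=f(a,175,212,68,51,400,300)
out[:300,400:]=f(a,325,222,68,51,400,300)
out[300:,:400]=f(b,225,195,120,90,400,300)
out[300:,400:]=f(b,296,176,68,51,400,300)
cv2.imwrite("pics/crop1.png",out)
hs=cv2.cvtColor(a,cv2.COLOR_BGR2HSV)
g=cv2.inRange(hs,(60,100,60),(85,255,255))
c=max(cv2.findContours(g,0,2)[0],key=cv2.contourArea)
bx=cv2.boxPoints(cv2.minAreaRect(c));w=np.array([plane("top",q,.004) for q in bx]);print("mat",w.round(3),w.mean(0).round(3))
E
```

```text
mat [[0.444 0.302 0.004]
 [0.648 0.29  0.004]
 [0.637 0.124 0.004]
 [0.435 0.14  0.004]] [0.541 0.214 0.004]
```

View pics/crop1.png

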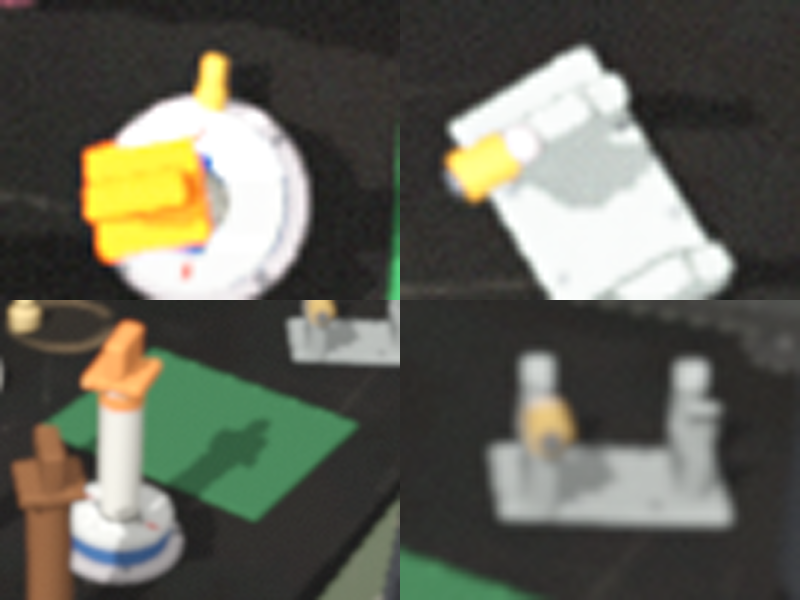

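The crop confirms the orange plate and bar on a white body in the white/blue port. The bar is about 80° clockwise from the brass nipple. The clip's plunger (brass) is at its upper-left saddle in the top view. Next I compute positions.

```bash
python3 - <<'E'
from h import *
T=lambda x,y,ox=175,oy=212:np.array([ox+x/400*68-.5,oy+y/300*51-.5])
C=lambda x,y:T(x-400,y,325,222)
S=lambda x,y:np.array([225+x*.3-.5,195+(y-300)*.3-.5])
print("plate",plane("top",T(149,200),.144),"bar",plane("top",T(136,194),.170))
e=[plane("top",T(*q),.17) for q in((85,180),(185,170),(190,205),(85,218))]
d=(e[1]+e[2]-e[0]-e[3]);print("bar yaw",np.degrees(np.arctan2(d[1],d[0])))
e=[plane("top",T(*q),.144) for q in((85,150),(200,140),(210,250),(100,262))]
d=(e[1]+e[2]-e[0]-e[3]);print("plate yaw",np.degrees(np.arctan2(d[1],d[0])))
pc=plane("top",T(205,200),.02);nt=plane("top",T(214,55),.013+.004);print("port",pc,"nip",nt,np.degrees(np.arctan2(*(nt-pc)[1::-1])),np.linalg.norm(nt-pc))
print("tri bar top",tri(S(130,330),T(136,194)))
# clip: white-grey region, top view
a=cv2.imread("pics/top0.png")
print("ball",plane("top",C(525,145),.054), "barrel",plane("top",C(480,168),.054))
b=[plane("top",C(*q),.061) for q in((580,115),(690,272))]
A=a[215:290,325:395].astype(int);m=((A.max(2)-A.min(2)<40)&(A.min(2)>95)).astype(np.uint8)
c=max(cv2.findContours(m,0,2)[0],key=cv2.contourArea)+np.array([325,215])
rc=cv2.minAreaRect(c);bx=cv2.boxPoints(rc);w=np.array([plane("top",q,.02) for q in bx]);print("clip box",rc,w.round(3).tolist(),w.mean(0))
E
```

```text
plate [0.51424823 0.37669577 0.144     ] bar [0.51580084 0.37707699 0.17      ]
bar yaw -83.34038948626836
plate yaw -84.15151463748457
port [0.5168803  0.37400946 0.02      ] nip [0.57664613 0.37189604 0.017     ] -2.025227971070172 0.059878379207211306
tri bar top (array([0.51407427, 0.37528537, 0.1754269 ]), np.float64(0.003633831343508074))
ball [0.51612341 0.05241539 0.054     ] barrel [0.50707337 0.07021451 0.054     ]
clip box ((357.19525146484375, 255.7921905517578), (48.81447219848633, 30.467069625854492), 58.73626708984375) [[0.525, 0.081, 0.02], [0.563, 0.018, 0.02], [0.464, -0.04, 0.02], [0.427, 0.022, 0.02]] [0.49440892 0.02021849 0.02      ]
```

```bash
cat >> h.py <<'E'
def go(pos,yaw=None,Rt=None): # yaw of tool y (deg), tool down
    R,p=tool()
    if Rt is None:
        cz=np.array([0,0,-1.]);a=np.radians(yaw);y=np.array([np.cos(a),np.sin(a),0]);Rt=Ro.from_matrix(np.c_[np.cross(y,cz),y,cz])
    d=R.inv().apply(np.asarray(pos)-p)*1000; v=(R.inv()*Rt).as_rotvec(degrees=True)
    print("d",d.round(1),"r",v.round(1))
E
python3 -c "
from h import *
go([.515,.376,.23],6.5)"
```

```text
d [-384.  -140.5    0.6] r [-0.1  0.1 66.7]
```

```bash
python3 -m crank '[{"dx":-384,"dy":-140,"rz":67,"jaw":1},{"dx":-384,"dy":-140,"rz":67,"jaw":1},{"dx":-384,"dy":-140,"rz":67,"jaw":1},{"dx":-384,"dy":-140,"rz":67,"jaw":1},{"dx":-384,"dy":-140,"rz":67,"jaw":1},{"dx":-384,"dy":-140,"rz":67,"jaw":1},{"dx":-384,"dy":-140,"rz":67,"jaw":1},{"dx":-384,"dy":-140,"rz":67,"jaw":1},{"dx":-384,"dy":-140,"rz":67,"jaw":1},{"dx":-384,"dy":-140,"rz":67,"jaw":1},{"dx":-384,"dy":-140,"rz":67,"jaw":1},{"dx":-384,"dy":-140,"rz":67,"jaw":1}]' 40
python3 - <<'E'
from h import *
o=r.get_obs();print(o["joints"].round(2))
a=r.capture("top")[:,:,::-1];b=r.capture("scene")[:,:,::-1]
go([.515,.376,.147],6.5)
cv2.imwrite("pics/c2.png",np.hstack([cv2.resize(a[180:300,130:290],(400,300)),cv2.resize(b[150:300,180:380],(400,300))]))
E
```

```text
[-1.26  0.32 -0.07  1.45  0.02  1.37 -0.06]
d [-384.  -140.6   83.8] r [-0.1  0.  66.7]invalid input at $[0]: expected keys dx, dy, dz, rx, ry, rz, jaw
```

View pics/c2.png

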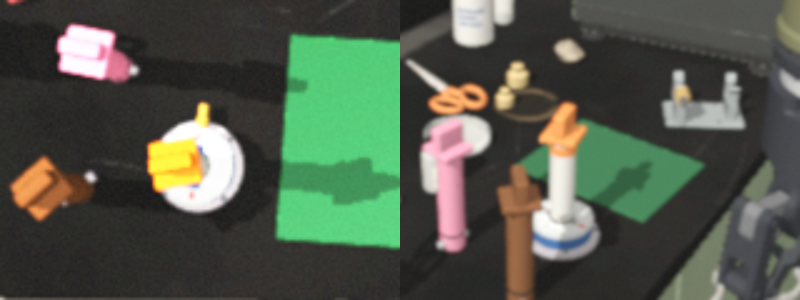

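The call was refused because every key is required, so the picture shows an unchanged scene with the cartridge head at crop (175,162). I'll resend with all keys.

```bash
python3 -m crank '[{"dx":-384,"dy":-140,"dz":0,"rx":0,"ry":0,"rz":67,"jaw":1},{"dx":-384,"dy":-140,"dz":0,"rx":0,"ry":0,"rz":67,"jaw":1},{"dx":-384,"dy":-140,"dz":0,"rx":0,"ry":0,"rz":67,"jaw":1},{"dx":-384,"dy":-140,"dz":0,"rx":0,"ry":0,"rz":67,"jaw":1},{"dx":-384,"dy":-140,"dz":0,"rx":0,"ry":0,"rz":67,"jaw":1},{"dx":-384,"dy":-140,"dz":0,"rx":0,"ry":0,"rz":67,"jaw":1},{"dx":-384,"dy":-140,"dz":0,"rx":0,"ry":0,"rz":67,"jaw":1},{"dx":-384,"dy":-140,"dz":0,"rx":0,"ry":0,"rz":67,"jaw":1},{"dx":-384,"dy":-140,"dz":0,"rx":0,"ry":0,"rz":67,"jaw":1},{"dx":-384,"dy":-140,"dz":0,"rx":0,"ry":0,"rz":67,"jaw":1},{"dx":-384,"dy":-140,"dz":0,"rx":0,"ry":0,"rz":67,"jaw":1},{"dx":-384,"dy":-140,"dz":0,"rx":0,"ry":0,"rz":67,"jaw":1}]' 40
python3 - <<'E'
from h import *
o=r.get_obs();print(o["joints"].round(2))
a=r.capture("top")[:,:,::-1];b=r.capture("scene")[:,:,::-1]
go([.515,.376,.147],6.5)
cv2.imwrite("pics/c3.png",np.hstack([cv2.resize(a[180:300,130:290],(400,300)),cv2.resize(b[170:290,190:350],(400,300))]))
E
```

```text
t: 1.4
ee_pos: [0.5132, 0.3792, 0.2312]
ee_rot: [0.666, 0.746, -0.0, -0.001]
wrist_force: [-1.6, -0.5, -0.1]
grip_width: 0.0858
gripper_force: 0.0
[-0.9   0.3   0.28  1.49 -0.08  1.36 -0.5 ]
d [-3.   1.1 84.3] r [-0.  -0.  -0.1]
```

View pics/c3.png

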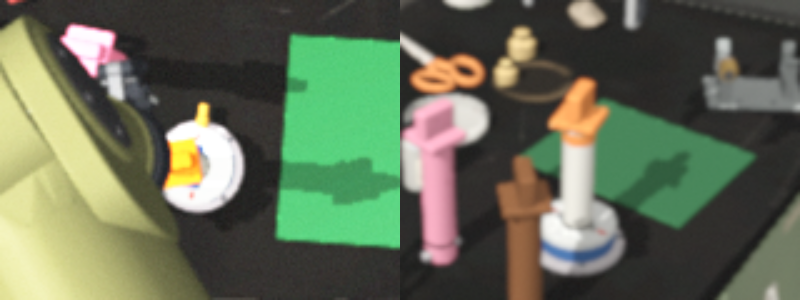

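The top picture shows the arm over the cartridge, with the orange plate visible at crop (183,163). The scene crop starts just below the fingertips. I descend, then close.

```bash
python3 -m crank '[{"dx":-3,"dy":1,"dz":30,"rx":0,"ry":0,"rz":0,"jaw":1},{"dx":-3,"dy":1,"dz":60,"rx":0,"ry":0,"rz":0,"jaw":1},{"dx":-3,"dy":1,"dz":82,"rx":0,"ry":0,"rz":0,"jaw":1},{"dx":-3,"dy":1,"dz":82,"rx":0,"ry":0,"rz":0,"jaw":1},{"dx":-3,"dy":1,"dz":82,"rx":0,"ry":0,"rz":0,"jaw":1}]' 40
python3 - <<'E'
from h import *
b=r.capture("scene")[:,:,::-1]
cv2.imwrite("pics/c4.png",cv2.resize(b[150:270,200:330],(650,600),interpolation=cv2.INTER_CUBIC))
E
```

```text
t: 2.0
ee_pos: [0.5161, 0.3749, 0.1498]
ee_rot: [0.668, 0.745, 0.0, -0.0]
wrist_force: [-0.1, 0.3, 1.4]
grip_width: 0.0853
gripper_force: 0.0
```

View pics/c4.png

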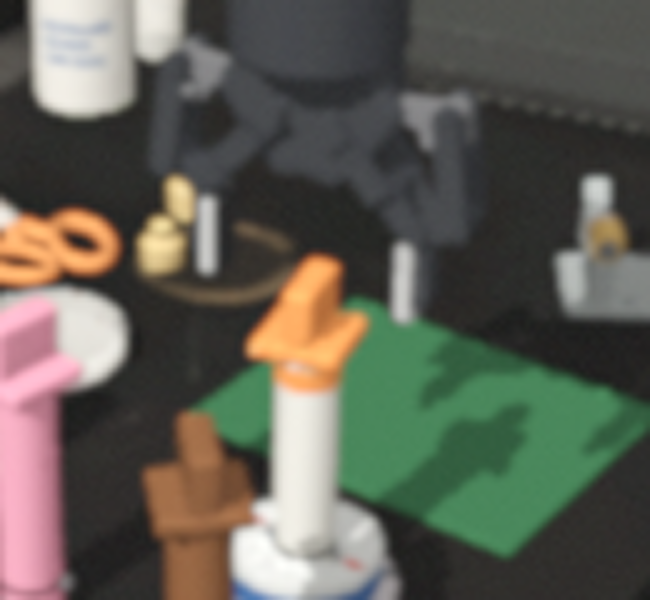

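The fingers straddle the bar: pads at crop (207,235) and (405,282), bar at (315,285). I close.

```bash
python3 -m crank '[{"dx":0,"dy":0,"dz":0,"rx":0,"ry":0,"rz":0,"jaw":0},{"dx":0,"dy":0,"dz":0,"rx":0,"ry":0,"rz":0,"jaw":0},{"dx":0,"dy":0,"dz":0,"rx":0,"ry":0,"rz":0,"jaw":0},{"dx":0,"dy":0,"dz":0,"rx":0,"ry":0,"rz":0,"jaw":0},{"dx":0,"dy":0,"dz":0,"rx":0,"ry":0,"rz":0,"jaw":0},{"dx":0,"dy":0,"dz":0,"rx":0,"ry":0,"rz":0,"jaw":0},{"dx":0,"dy":0,"dz":0,"rx":0,"ry":0,"rz":0,"jaw":0},{"dx":0,"dy":0,"dz":0,"rx":0,"ry":0,"rz":0,"jaw":0}]' 60; python3 -c "
from h import *
print(r.get_obs()['torque'].round(2))"
```

```text
t: 2.85
ee_pos: [0.5168, 0.3742, 0.1497]
ee_rot: [0.668, 0.744, 0.0, 0.0]
wrist_force: [-0.5, -0.2, 2.3]
grip_width: 0.0125
gripper_force: 60.8
[ 0.02 -0.02  0.02]
```

```bash
python3 -m crank '[{"dx":0,"dy":0,"dz":0,"rx":0,"ry":0,"rz":-8,"jaw":0},{"dx":0,"dy":0,"dz":0,"rx":0,"ry":0,"rz":-16,"jaw":0},{"dx":0,"dy":0,"dz":0,"rx":0,"ry":0,"rz":-24,"jaw":0},{"dx":0,"dy":0,"dz":0,"rx":0,"ry":0,"rz":-32,"jaw":0},{"dx":0,"dy":0,"dz":0,"rx":0,"ry":0,"rz":-40,"jaw":0},{"dx":0,"dy":0,"dz":0,"rx":0,"ry":0,"rz":-48,"jaw":0},{"dx":0,"dy":0,"dz":0,"rx":0,"ry":0,"rz":-55,"jaw":0},{"dx":0,"dy":0,"dz":0,"rx":0,"ry":0,"rz":-62,"jaw":0},{"dx":0,"dy":0,"dz":0,"rx":0,"ry":0,"rz":-68,"jaw":0},{"dx":0,"dy":0,"dz":0,"rx":0,"ry":0,"rz":-73,"jaw":0},{"dx":0,"dy":0,"dz":0,"rx":0,"ry":0,"rz":-73,"jaw":0}]'; python3 -c "
from h import *
print(r.get_obs()['torque'].round(2),tool()[0].as_matrix().round(3))"
```

```text
t: 3.95
ee_pos: [0.5167, 0.3748, 0.1497]
ee_rot: [0.094, 0.996, 0.001, 0.0]
wrist_force: [-0.2, 0.6, 2.4]
grip_width: 0.0125
gripper_force: 60.9
[ 0.35  0.02 -0.01] [[-0.982  0.187  0.   ]
 [ 0.187  0.982  0.001]
 [-0.     0.001 -1.   ]]
```

```bash
P='from h import *; print(r.get_obs()["torque"].round(2),np.degrees(np.arctan2(*(-tool()[0].as_matrix()[1::-1,0]))).round(2))'
python3 -m crank '[{"dx":0,"dy":0,"dz":0,"rx":0,"ry":0,"rz":-3,"jaw":0},{"dx":0,"dy":0,"dz":0,"rx":0,"ry":0,"rz":-6,"jaw":0},{"dx":0,"dy":0,"dz":0,"rx":0,"ry":0,"rz":-8,"jaw":0},{"dx":0,"dy":0,"dz":0,"rx":0,"ry":0,"rz":-8,"jaw":0}]'; python3 -c "$P"
python3 -m crank '[{"dx":0,"dy":0,"dz":0,"rx":0,"ry":0,"rz":-1,"jaw":0},{"dx":0,"dy":0,"dz":0,"rx":0,"ry":0,"rz":-2,"jaw":0},{"dx":0,"dy":0,"dz":0,"rx":0,"ry":0,"rz":-2,"jaw":0}]'; python3 -c "$P"
python3 -m crank '[{"dx":0,"dy":0,"dz":0,"rx":0,"ry":0,"rz":-1,"jaw":0},{"dx":0,"dy":0,"dz":0,"rx":0,"ry":0,"rz":-2,"jaw":0},{"dx":0,"dy":0,"dz":0,"rx":0,"ry":0,"rz":-2,"jaw":0}]'; python3 -c "$P"
```

```text
t: 4.35
ee_pos: [0.5165, 0.3751, 0.1498]
ee_rot: [0.025, 1.0, 0.001, 0.0]
wrist_force: [-0.3, 1.6, 3.1]
grip_width: 0.0126
gripper_force: 60.9
[ 0.57  0.14 -0.07] -2.92
t: 4.65
ee_pos: [0.5166, 0.3749, 0.1498]
ee_rot: [0.007, 1.0, 0.001, 0.0]
wrist_force: [-0.7, 3.0, 4.2]
grip_width: 0.0128
gripper_force: 61.2
[ 1.1   0.22 -0.31] -0.85
t: 4.95
ee_pos: [0.5166, 0.3748, 0.1498]
ee_rot: [-0.01, 1.0, 0.001, 0.0]
wrist_force: [-1.4, 3.0, 5.2]
grip_width: 0.0128
gripper_force: 62.3
[ 1.31  0.32 -0.73] 1.16
```

The torque about z rises from about -2°, so the lugs are at the stop. I back off 1.5° and lift slowly.

```bash
P='from h import *; print(r.get_obs()["torque"].round(2),np.degrees(np.arctan2(*(-tool()[0].as_matrix()[1::-1,0]))).round(2))'
python3 -m crank '[{"dx":0,"dy":0,"dz":0,"rx":0,"ry":0,"rz":1.5,"jaw":0},{"dx":0,"dy":0,"dz":-3,"rx":0,"ry":0,"rz":1.5,"jaw":0},{"dx":0,"dy":0,"dz":-6,"rx":0,"ry":0,"rz":1.5,"jaw":0},{"dx":0,"dy":0,"dz":-9,"rx":0,"ry":0,"rz":1.5,"jaw":0},{"dx":0,"dy":0,"dz":-9,"rx":0,"ry":0,"rz":1.5,"jaw":0}]'; python3 -c "$P"
```

```text
t: 5.45
ee_pos: [0.5148, 0.3729, 0.1534]
ee_rot: [0.002, 1.0, -0.002, -0.002]
wrist_force: [0.7, 5.1, -13.7]
grip_width: 0.0128
gripper_force: 60.0
[ 1.74 -0.55 -0.39] -0.26
```

```bash
P='from h import *; print(r.get_obs()["torque"].round(2),np.degrees(np.arctan2(*(-tool()[0].as_matrix()[1::-1,0]))).round(2))'
python3 -m crank '[{"dx":0,"dy":0,"dz":4,"rx":0,"ry":0,"rz":0,"jaw":0},{"dx":0,"dy":0,"dz":8,"rx":0,"ry":0,"rz":-1.5,"jaw":0},{"dx":0,"dy":0,"dz":8,"rx":0,"ry":0,"rz":-3,"jaw":0},{"dx":0,"dy":0,"dz":8,"rx":0,"ry":0,"rz":-3,"jaw":0}]'; python3 -c "$P"
python3 - <<'E'
from h import *
b=r.capture("scene")[:,:,::-1];a=r.capture("top")[:,:,::-1]
cv2.imwrite("pics/c5.png",np.hstack([cv2.resize(b[190:280,225:295],(400,514),interpolation=cv2.INTER_CUBIC),cv2.resize(a[210:274,180:230],(400,514),interpolation=cv2.INTER_CUBIC)]))
E
```

```text
t: 5.85
ee_pos: [0.5173, 0.3741, 0.1525]
ee_rot: [-0.025, 1.0, 0.0, 0.001]
wrist_force: [-1.0, 1.5, 4.7]
grip_width: 0.0123
gripper_force: 61.7
[0.93 0.54 0.22] 2.82
```

View pics/c5.png

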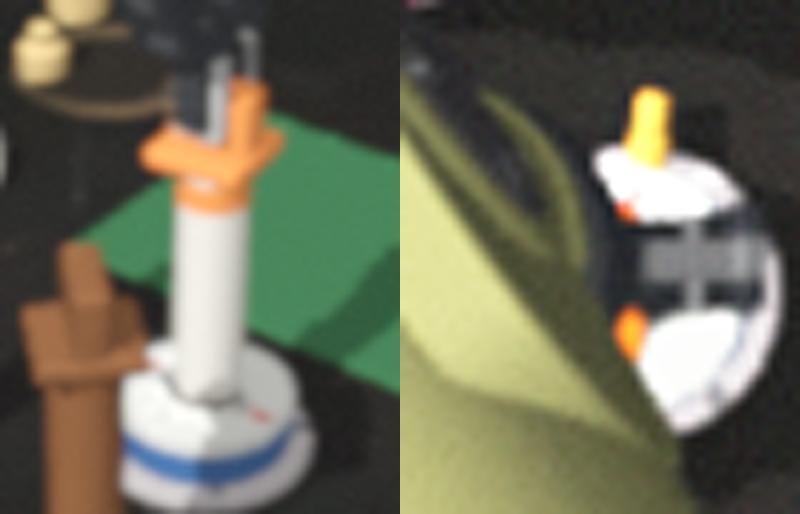

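The fingers hold the bar; the red notch marks are at crop (150,362) and (260,412) in the scene view. I compute the plate's edge yaw against the mark line.

```bash
python3 - <<'E'
from h import *
S=lambda x,y:(225+x*70/400-.5,190+y*90/514-.5)
def yaw(a,b,z):
    p,q=plane("scene",S(*a),z),plane("scene",S(*b),z);d=q-p;print(p.round(4),q.round(4),np.degrees(np.arctan2(d[1],d[0])).round(1),np.linalg.norm(d).round(4))
yaw((140,155),(210,182),.144);yaw((210,182),(285,142),.144);yaw((142,170),(205,195),.136)
yaw((150,362),(260,412),.0285)
T=lambda x,y:(180+(x-400)*50/400-.5,210+y*64/514-.5)
print(plane("top",T(626,211),.0285),plane("top",T(655,95),.015))
E
```

```text
[0.5366 0.3947 0.144 ] [0.5037 0.3966 0.144 ] 176.7 0.0329
[0.5037 0.3966 0.144 ] [0.4953 0.3548 0.144 ] -101.4 0.0426
[0.5371 0.3925 0.136 ] [0.5071 0.3944 0.136 ] 176.2 0.0301
[0.5466 0.3703 0.0285] [0.4908 0.3744 0.0285] 175.8 0.0559
[0.53989058 0.3771174  0.0285    ] [0.57563301 0.37094049 0.015     ]
```

```bash
P='from h import *; print(r.get_obs()["torque"].round(2),np.degrees(np.arctan2(*(-tool()[0].as_matrix()[1::-1,0]))).round(2))'
python3 -m crank '[{"dx":0,"dy":1,"dz":-1,"rx":0,"ry":0,"rz":0,"jaw":0},{"dx":0,"dy":2,"dz":-1,"rx":0,"ry":0,"rz":0,"jaw":0},{"dx":0,"dy":2,"dz":-1,"rx":0,"ry":0,"rz":0,"jaw":0}]' 100; python3 -c "$P"
python3 -m crank '[{"dx":0,"dy":0,"dz":0,"rx":0,"ry":0,"rz":-1.5,"jaw":0},{"dx":0,"dy":0,"dz":0,"rx":0,"ry":0,"rz":-3,"jaw":0},{"dx":0,"dy":0,"dz":0,"rx":0,"ry":0,"rz":-3,"jaw":0}]'; python3 -c "$P"
```

```text
t: 6.25
ee_pos: [0.5172, 0.3752, 0.1526]
ee_rot: [-0.023, 1.0, -0.0, 0.001]
wrist_force: [-0.9, 0.5, 6.8]
grip_width: 0.0118
gripper_force: 100.3
[ 0.29  0.48 -0.02] 2.68
t: 6.55
ee_pos: [0.5177, 0.3751, 0.1526]
ee_rot: [-0.048, 0.999, -0.0, 0.001]
wrist_force: [-0.3, -0.3, 5.0]
grip_width: 0.0121
gripper_force: 101.0
[ 0.59  0.37 -0.92] 5.52
```

```bash
P='from h import *; print(r.get_obs()["torque"].round(2),np.degrees(np.arctan2(*(-tool()[0].as_matrix()[1::-1,0]))).round(2))'
python3 -m crank '[{"dx":0,"dy":0,"dz":0,"rx":0,"ry":0,"rz":0.5,"jaw":0},{"dx":0,"dy":0,"dz":-3,"rx":0,"ry":0,"rz":0.5,"jaw":0},{"dx":0,"dy":0,"dz":-6,"rx":0,"ry":0,"rz":0.5,"jaw":0},{"dx":0,"dy":0,"dz":-8,"rx":0,"ry":0,"rz":0.5,"jaw":0},{"dx":0,"dy":0,"dz":-8,"rx":0,"ry":0,"rz":0.5,"jaw":0}]'; python3 -c "$P"
```

```text
t: 7.05
ee_pos: [0.5155, 0.3743, 0.153]
ee_rot: [-0.045, 0.999, -0.002, -0.002]
wrist_force: [5.3, 4.6, -24.0]
grip_width: 0.0115
gripper_force: 98.9
[ 1.78 -1.64 -0.83] 5.1
```

```bash
P='from h import *; print(r.get_obs()["torque"].round(2),np.degrees(np.arctan2(*(-tool()[0].as_matrix()[1::-1,0]))).round(2))'
python3 -m crank '[{"dx":0,"dy":0,"dz":3,"rx":0,"ry":0,"rz":0,"jaw":0},{"dx":0,"dy":0,"dz":6.5,"rx":0,"ry":0,"rz":2,"jaw":0},{"dx":0,"dy":0,"dz":6.5,"rx":0,"ry":0,"rz":4,"jaw":0},{"dx":0,"dy":0,"dz":6.5,"rx":0,"ry":0,"rz":4,"jaw":0}]' 60; python3 -c "$P"
python3 -m crank '[{"dx":0,"dy":0,"dz":0,"rx":0,"ry":0,"rz":2,"jaw":0},{"dx":0,"dy":0,"dz":0,"rx":0,"ry":0,"rz":2,"jaw":0}]'; python3 -c "$P"
python3 -m crank '[{"dx":0,"dy":0,"dz":0,"rx":0,"ry":0,"rz":2,"jaw":0},{"dx":0,"dy":0,"dz":0,"rx":0,"ry":0,"rz":2,"jaw":0}]'; python3 -c "$P"
python3 - <<'E'
from h import *
b=r.capture("scene")[:,:,::-1]
cv2.imwrite("pics/c6.png",cv2.resize(b[185:275,225:295],(466,600),interpolation=cv2.INTER_CUBIC))
E
```

```text
t: 7.45
ee_pos: [0.5164, 0.3751, 0.1528]
ee_rot: [-0.01, 1.0, -0.001, -0.0]
wrist_force: [0.4, 0.1, -0.9]
grip_width: 0.0118
gripper_force: 101.2
[ 0.13  0.13 -0.38] 1.19
t: 7.65
ee_pos: [0.5166, 0.3751, 0.1527]
ee_rot: [0.007, 1.0, -0.001, -0.0]
wrist_force: [-0.2, -0.5, -1.5]
grip_width: 0.0115
gripper_force: 101.0
[-0.08 -0.08 -0.32] -0.79
t: 7.85
ee_pos: [0.5164, 0.3752, 0.1525]
ee_rot: [0.024, 1.0, -0.001, -0.0]
wrist_force: [-0.8, 0.3, -1.8]
grip_width: 0.0116
gripper_force: 100.9
[-0.22  0.01  0.  ] -2.74
```

View pics/c6.png

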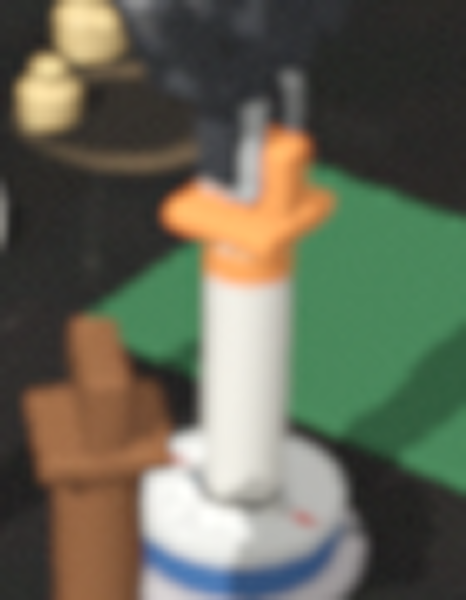

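Forces and torque are now near zero, with the plate at crop (248,215) and the red marks at (178,460) and (303,518). I lift from this state.

```bash
P='from h import *; print(r.get_obs()["torque"].round(2),np.degrees(np.arctan2(*(-tool()[0].as_matrix()[1::-1,0]))).round(2))'
python3 -m crank '[{"dx":0,"dy":0,"dz":-2,"rx":0,"ry":0,"rz":0,"jaw":0},{"dx":0,"dy":0,"dz":-4,"rx":0,"ry":0,"rz":0,"jaw":0},{"dx":0,"dy":0,"dz":-6,"rx":0,"ry":0,"rz":0,"jaw":0},{"dx":0,"dy":0,"dz":-6,"rx":0,"ry":0,"rz":0,"jaw":0}]'; python3 -c "$P"
```

```text
t: 8.3
ee_pos: [0.5168, 0.376, 0.1594]
ee_rot: [0.025, 1.0, 0.0, 0.0]
wrist_force: [0.5, -1.1, -1.9]
grip_width: 0.0116
gripper_force: 100.9
[-0.34 -0.12 -0.  ] -2.81
```

It is free and coming up. I lift it fully, using the top camera's 0.05 s calls only later.

```bash
python3 -m crank '[{"dx":0,"dy":0,"dz":-10,"rx":0,"ry":0,"rz":0,"jaw":0},{"dx":0,"dy":0,"dz":-20,"rx":0,"ry":0,"rz":0,"jaw":0},{"dx":0,"dy":0,"dz":-35,"rx":0,"ry":0,"rz":0,"jaw":0},{"dx":0,"dy":0,"dz":-50,"rx":0,"ry":0,"rz":0,"jaw":0},{"dx":0,"dy":0,"dz":-70,"rx":0,"ry":0,"rz":0,"jaw":0},{"dx":0,"dy":0,"dz":-90,"rx":0,"ry":0,"rz":0,"jaw":0},{"dx":0,"dy":0,"dz":-90,"rx":0,"ry":0,"rz":0,"jaw":0},{"dx":0,"dy":0,"dz":-90,"rx":0,"ry":0,"rz":0,"jaw":0}]'; python3 - <<'E'
from h import *
print(r.get_obs()["joints"].round(2))
# plan: tilt about tool y; hand leans toward robot -> tool z points outward
th=np.radians(55);az=np.radians(18)
u=np.array([np.cos(az),np.sin(az),0]) # outward
z=np.cos(th)*np.array([0,0,-1.])+np.sin(th)*u
y=np.array([-u[1],u[0],0]); Rt=Ro.from_matrix(np.c_[np.cross(y,z),y,z])
mid=np.array([.535,.21,0])
# foot ends at mid+u*.068; head at mid - u*.09 ; foot lower edge z .006
foot=mid+u*.05; foot[2]=.004+.014*np.sin(th)+.012
tcp=foot-z*(.160-.0187+.006)   # grip ~ .147 TCP along axis
print("tcp",tcp);go(tcp,Rt=Rt)
go([.40+.06,.22,.25],90+18)
E
```

```text
t: 9.1
ee_pos: [0.5167, 0.3764, 0.2497]
ee_rot: [0.025, 1.0, 0.001, 0.001]
wrist_force: [-0.1, -1.2, -2.5]
grip_width: 0.0122
gripper_force: 101.0
[-0.73  0.29  0.07  1.46 -0.02  1.4   0.87]
tcp [0.4677973  0.18816452 0.11195594]
d [  39.7 -190.5  137.5] r [ -9.9 -54.3 -19.2]
d [  48.9 -159.    -0.6] r [  0.1   0.1 -20.8]
```

```bash
python3 -m crank '[{"dx":10,"dy":-40,"dz":0,"rx":0,"ry":0,"rz":-7,"jaw":0},{"dx":25,"dy":-80,"dz":0,"rx":0,"ry":0,"rz":-14,"jaw":0},{"dx":40,"dy":-120,"dz":0,"rx":0,"ry":0,"rz":-21,"jaw":0},{"dx":49,"dy":-160,"dz":0,"rx":0,"ry":0,"rz":-21,"jaw":0},{"dx":49,"dy":-160,"dz":0,"rx":0,"ry":0,"rz":-21,"jaw":0},{"dx":49,"dy":-160,"dz":0,"rx":0,"ry":0,"rz":-21,"jaw":0},{"dx":49,"dy":-160,"dz":0,"rx":0,"ry":0,"rz":-21,"jaw":0}]'; cat > lay.py <<'E'
from h import *
print(r.get_obs()["joints"].round(2))
th=np.radians(55);az=np.radians(18)
u=np.array([np.cos(az),np.sin(az),0])
z=np.cos(th)*np.array([0,0,-1.])+np.sin(th)*u
y=np.array([-u[1],u[0],0]); Rt=Ro.from_matrix(np.c_[np.cross(y,z),y,z])
foot=np.array([.535,.21,0])+u*.055; foot[2]=.023
tcp=foot-z*.139
print("tcp",tcp);go(tcp,Rt=Rt); go(tcp+[0,0,.09],Rt=Rt)
E
python3 lay.py
```

```text
t: 9.8
ee_pos: [0.4593, 0.2197, 0.2483]
ee_rot: [-0.158, 0.987, 0.0, -0.0]
wrist_force: [-0.7, 0.6, -1.6]
grip_width: 0.0118
gripper_force: 100.9
[-0.6   0.01  0.1   1.77 -0.    1.36  1.39]
tcp [0.47901878 0.1918106  0.10272712]
d [-10.1 -32.7 145.5] r [  0.1 -55.    0.2]
d [-10.1 -32.6  55.5] r [  0.1 -55.    0.2]
```

```bash
python3 -m crank '[{"dx":-2,"dy":-15,"dz":0,"rx":0,"ry":-8,"rz":0,"jaw":0},{"dx":-4,"dy":-33,"dz":8,"rx":0,"ry":-16,"rz":0,"jaw":0},{"dx":-6,"dy":-33,"dz":16,"rx":0,"ry":-24,"rz":0,"jaw":0},{"dx":-8,"dy":-33,"dz":25,"rx":0,"ry":-32,"rz":0,"jaw":0},{"dx":-10,"dy":-33,"dz":35,"rx":0,"ry":-40,"rz":0,"jaw":0},{"dx":-10,"dy":-33,"dz":45,"rx":0,"ry":-48,"rz":0,"jaw":0},{"dx":-10,"dy":-33,"dz":55,"rx":0,"ry":-55,"rz":0,"jaw":0},{"dx":-10,"dy":-33,"dz":55,"rx":0,"ry":-55,"rz":0,"jaw":0},{"dx":-10,"dy":-33,"dz":55,"rx":0,"ry":-55,"rz":0,"jaw":0}]'; python3 lay.py
python3 - <<'E'
from h import *
b=r.capture("scene")[:,:,::-1]
cv2.imwrite("pics/c7.png",cv2.resize(b[120:300,200:440],(640,480),interpolation=cv2.INTER_CUBIC))
E
```

```text
t: 10.7
ee_pos: [0.5188, 0.2043, 0.177]
ee_rot: [-0.133, 0.906, 0.048, 0.399]
wrist_force: [0.6, -1.3, -0.2]
grip_width: 0.0117
gripper_force: 101.0
[-0.17 -0.3  -0.34  2.43  0.5   0.22  0.87]
tcp [0.47901878 0.1918106  0.10272712]
d [82.8  0.6 19.6] r [-2.1 -7.7 -0.2]
d [ 16.7  -1.2 -41.3] r [-2.1 -7.7 -0.2]
```

View pics/c7.png

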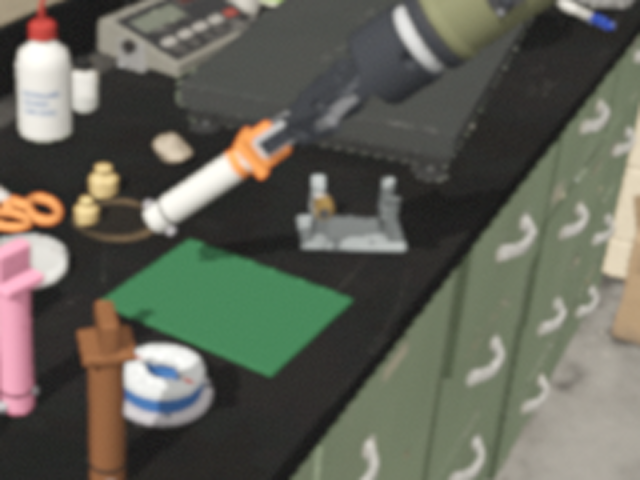

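The picture shows the cartridge held slanted at (210,185), too high and too far out. Joints 2 and 4 are at their limits, so tilting outward won't reach. I'll go back upright, turn by 108° and tilt sideways instead, laying the cartridge along y.

```bash
cat > lay.py <<'E'
from h import *
import sys
print(r.get_obs()["joints"].round(2))
th=np.radians(float(sys.argv[1]))
u=np.array([0,1.,0])
z=np.cos(th)*np.array([0,0,-1.])+np.sin(th)*u
y=np.array([1.,0,0]); Rt=Ro.from_matrix(np.c_[np.cross(y,z),y,z])
foot=np.array([.54,.212,0])+u*.06; foot[2]=.004+.02*np.sin(th)-.004*np.cos(th)+.004
tcp=foot-z*.139
print("tcp",tcp);go(tcp,Rt=Rt); go(tcp+[0,0,.09],Rt=Rt)
E
python3 -c "
from h import *
go([.52,.17,.25],0)"
python3 -m crank '[{"dx":0,"dy":0,"dz":-15,"rx":0,"ry":8,"rz":0,"jaw":0},{"dx":0,"dy":0,"dz":-30,"rx":0,"ry":16,"rz":0,"jaw":0},{"dx":0,"dy":0,"dz":-40,"rx":0,"ry":24,"rz":0,"jaw":0},{"dx":0,"dy":0,"dz":-50,"rx":0,"ry":32,"rz":0,"jaw":0},{"dx":0,"dy":0,"dz":-60,"rx":0,"ry":40,"rz":0,"jaw":0},{"dx":0,"dy":0,"dz":-60,"rx":0,"ry":48,"rz":0,"jaw":0},{"dx":0,"dy":0,"dz":-60,"rx":0,"ry":55,"rz":0,"jaw":0},{"dx":0,"dy":0,"dz":-60,"rx":0,"ry":55,"rz":0,"jaw":0}]'
python3 -c "
from h import *
go([.54,.17,.25],0)"
```

```text
d [-50.1 -37.8 -55.9] r [ 42.8  34.  100.2]
t: 11.55
ee_pos: [0.4787, 0.1916, 0.2149]
ee_rot: [-0.138, 0.988, -0.023, -0.068]
wrist_force: [0.1, -1.2, -2.6]
grip_width: 0.0116
gripper_force: 100.8
d [-47.6 -38.7 -41.2] r [ -8.6  -4.2 105.7]
```

```bash
python3 -m crank '[{"dx":-10,"dy":0,"dz":-41,"rx":-8.6,"ry":-4.2,"rz":105.7,"jaw":0},{"dx":-48,"dy":-38,"dz":-41,"rx":-8.6,"ry":-4.2,"rz":105.7,"jaw":0},{"dx":-48,"dy":-38,"dz":-41,"rx":-8.6,"ry":-4.2,"rz":105.7,"jaw":0},{"dx":-48,"dy":-38,"dz":-41,"rx":-8.6,"ry":-4.2,"rz":105.7,"jaw":0},{"dx":-48,"dy":-38,"dz":-41,"rx":-8.6,"ry":-4.2,"rz":105.7,"jaw":0},{"dx":-48,"dy":-38,"dz":-41,"rx":-8.6,"ry":-4.2,"rz":105.7,"jaw":0},{"dx":-48,"dy":-38,"dz":-41,"rx":-8.6,"ry":-4.2,"rz":105.7,"jaw":0},{"dx":-48,"dy":-38,"dz":-41,"rx":-8.6,"ry":-4.2,"rz":105.7,"jaw":0},{"dx":-48,"dy":-38,"dz":-41,"rx":-8.6,"ry":-4.2,"rz":105.7,"jaw":0},{"dx":-48,"dy":-38,"dz":-41,"rx":-8.6,"ry":-4.2,"rz":105.7,"jaw":0},{"dx":-48,"dy":-38,"dz":-41,"rx":-8.6,"ry":-4.2,"rz":105.7,"jaw":0},{"dx":-48,"dy":-38,"dz":-41,"rx":-8.6,"ry":-4.2,"rz":105.7,"jaw":0}]'
python3 lay.py 52
```

```text
t: 12.75
ee_pos: [0.5371, 0.1697, 0.2536]
ee_rot: [0.69, 0.724, 0.004, -0.001]
wrist_force: [0.5, -0.5, -1.0]
grip_width: 0.0116
gripper_force: 100.8
[-0.55  0.12  0.22  1.65 -0.03  1.37 -0.28]
tcp [0.54       0.16246651 0.10687451]
d [ -8.2   1.9 146.7] r [-1.  51.6  2.6]
d [-7.7  2.3 56.7] r [-1.  51.6  2.6]
```

```bash
python3 -m crank '[{"dx":-1,"dy":0,"dz":0,"rx":0,"ry":8,"rz":1,"jaw":0},{"dx":-2,"dy":1,"dz":5,"rx":0,"ry":16,"rz":1,"jaw":0},{"dx":-4,"dy":2,"dz":15,"rx":0,"ry":24,"rz":2,"jaw":0},{"dx":-6,"dy":2,"dz":30,"rx":-1,"ry":32,"rz":2.6,"jaw":0},{"dx":-8,"dy":2,"dz":45,"rx":-1,"ry":40,"rz":2.6,"jaw":0},{"dx":-8,"dy":2,"dz":56,"rx":-1,"ry":47,"rz":2.6,"jaw":0},{"dx":-8,"dy":2,"dz":56,"rx":-1,"ry":52,"rz":2.6,"jaw":0},{"dx":-8,"dy":2,"dz":56,"rx":-1,"ry":52,"rz":2.6,"jaw":0},{"dx":-8,"dy":2,"dz":56,"rx":-1,"ry":52,"rz":2.6,"jaw":0}]'; python3 lay.py 52
python3 - <<'E'
from h import *
b=r.capture("scene")[:,:,::-1]
cv2.imwrite("pics/c8.png",cv2.resize(b[120:300,200:440],(640,480),interpolation=cv2.INTER_CUBIC))
E
```

```text
t: 13.65
ee_pos: [0.5408, 0.1616, 0.1975]
ee_rot: [0.634, 0.636, 0.31, -0.311]
wrist_force: [1.1, 1.4, -1.2]
grip_width: 0.0117
gripper_force: 101.0
[-0.14  0.28  0.36  1.89 -1.    1.41  0.62]
tcp [0.54       0.16246651 0.10687451]
d [-71.   -0.8  56.3] r [-0.2 -0.2  0.2]
d [ 0.  -0.8  1.1] r [-0.2 -0.2  0.2]
```

View pics/c8.png

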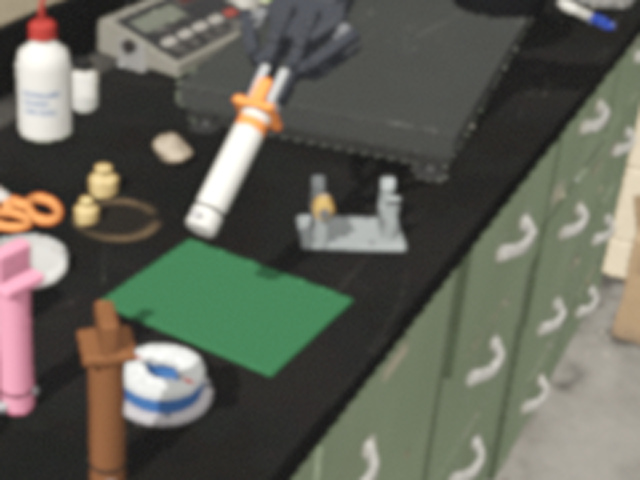

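The tilt is reached: foot at (205,220), head at (258,108), slanting over the mat. That was the tenth picture, so I work numerically from here. I lower it.

```bash
python3 -m crank '[{"dx":-24,"dy":-1,"dz":19,"rx":0,"ry":0,"rz":0,"jaw":0},{"dx":-40,"dy":-1,"dz":32,"rx":0,"ry":0,"rz":0,"jaw":0},{"dx":-55,"dy":-1,"dz":44,"rx":0,"ry":0,"rz":0,"jaw":0},{"dx":-64,"dy":-1,"dz":51,"rx":0,"ry":0,"rz":0,"jaw":0},{"dx":-70,"dy":-1,"dz":55,"rx":0,"ry":0,"rz":0,"jaw":0},{"dx":-70,"dy":-1,"dz":55,"rx":0,"ry":0,"rz":0,"jaw":0}]'
python3 lay.py 52
```

```text
t: 14.3
ee_pos: [0.5397, 0.1624, 0.1082]
ee_rot: [0.633, 0.637, 0.31, -0.312]
wrist_force: [-0.7, 0.0, -1.8]
grip_width: 0.0117
gripper_force: 100.9
[-0.12  0.41  0.34  1.94 -1.06  1.34  0.78]
tcp [0.54       0.16246651 0.10687451]
d [-1.   0.3  0.9] r [-0.2 -0.2  0.2]
d [ 70.1   0.3 -54.3] r [-0.2 -0.2  0.2]
```

```bash
python3 -m crank '[{"dx":-2.4,"dy":0,"dz":1.8,"rx":0,"ry":0,"rz":0,"jaw":0},{"dx":-4,"dy":0,"dz":3,"rx":0,"ry":0,"rz":0,"jaw":0},{"dx":-4,"dy":0,"dz":3,"rx":0,"ry":0,"rz":0,"jaw":0}]'
python3 -m crank '[{"dx":-2.4,"dy":0,"dz":1.8,"rx":0,"ry":0,"rz":0,"jaw":0},{"dx":-2.4,"dy":0,"dz":1.8,"rx":0,"ry":0,"rz":0,"jaw":0}]'
```

```text
t: 14.6
ee_pos: [0.5399, 0.1617, 0.1033]
ee_rot: [0.634, 0.636, 0.31, -0.312]
wrist_force: [-0.5, -0.3, -1.3]
grip_width: 0.0117
gripper_force: 100.9
t: 14.8
ee_pos: [0.5402, 0.1616, 0.1009]
ee_rot: [0.634, 0.636, 0.311, -0.312]
wrist_force: [0.4, -0.8, 2.2]
grip_width: 0.0118
gripper_force: 101.6
```

Contact. I release by opening the jaws while holding still, then look at the result in numbers.

```bash
python3 -m crank '[{"dx":0,"dy":0,"dz":0,"rx":0,"ry":0,"rz":0,"jaw":0.5},{"dx":0,"dy":0,"dz":0,"rx":0,"ry":0,"rz":0,"jaw":1},{"dx":0,"dy":0,"dz":0,"rx":0,"ry":0,"rz":0,"jaw":1},{"dx":0,"dy":0,"dz":0,"rx":0,"ry":0,"rz":0,"jaw":1},{"dx":0,"dy":0,"dz":0,"rx":0,"ry":0,"rz":0,"jaw":1},{"dx":0,"dy":0,"dz":-20,"rx":0,"ry":0,"rz":0,"jaw":1},{"dx":0,"dy":0,"dz":-50,"rx":0,"ry":0,"rz":0,"jaw":1},{"dx":0,"dy":0,"dz":-90,"rx":0,"ry":0,"rz":0,"jaw":1},{"dx":0,"dy":0,"dz":-90,"rx":0,"ry":0,"rz":0,"jaw":1}]'
cat > find.py <<'E'
from h import *
for n in("top","scene"):
    im=r.capture(n)[:,:,::-1].copy(); hs=cv2.cvtColor(im,cv2.COLOR_BGR2HSV)
    cv2.imwrite(f"pics/f_{n}_{r.get_obs()['t']:.2f}.png",im)
    m0=np.zeros(im.shape[:2],np.uint8)
    q=np.array([proj(n,[x,y,.02]) for x,y in((.43,.31),(.67,.31),(.67,.095),(.43,.095))],np.int32); cv2.fillConvexPoly(m0,q,255)
    for nm,lo,hi,z in(("orange",(5,130,120),(28,255,255),.025),("white",(0,0,140),(180,60,255),.03)):
        m=cv2.inRange(hs,lo,hi)&m0
        for c in cv2.findContours(m,0,2)[0]:
            if cv2.contourArea(c)<15: continue
            (cx,cy),(w,h),a=cv2.minAreaRect(c)
            bx=cv2.boxPoints(((cx,cy),(w,h),a));e0,e1=bx[1]-bx[0],bx[2]-bx[1];L=e0 if e0@e0>e1@e1 else e1
            p,s=plane(n,(cx-L[0]/2,cy-L[1]/2),z),plane(n,(cx+L[0]/2,cy+L[1]/2),z)
            d=s-p;print(n,nm,(round(cx),round(cy)),"c",((p+s)/2).round(3),"len",np.linalg.norm(d).round(3),"w",round(min(w,h),1),"yaw",np.degrees(np.arctan2(d[1],d[0])).round(1),"ends",p[:2].round(3),s[:2].round(3))
E
python3 find.py
```

```text
t: 15.7
ee_pos: [0.5428, 0.0852, 0.1579]
ee_rot: [0.636, 0.635, 0.312, -0.308]
wrist_force: [0.7, -0.2, 0.7]
grip_width: 0.0854
gripper_force: 0.0
top orange (312, 224) c [0.569 0.127 0.025] len 0.044 w 16.1 yaw -172.5 ends [0.591 0.13 ] [0.547 0.125]
top white (275, 232) c [0.55  0.216 0.03 ] len 0.112 w 12.8 yaw -78.0 ends [0.539 0.271] [0.562 0.161]
top white (304, 226) c [0.564 0.148 0.03 ] len 0.029 w 3.0 yaw -0.5 ends [0.55  0.148] [0.578 0.148]
scene orange (289, 211) c [0.57  0.136 0.025] len 0.055 w 13.3 yaw 178.6 ends [0.598 0.136] [0.542 0.137]
scene white (280, 226) c [0.549 0.223 0.03 ] len 0.151 w 12.6 yaw -76.4 ends [0.531 0.297] [0.567 0.149]
```

The cartridge lies on the mat: head at (0.569,0.127), axis yaw about 102°, middle about (0.5535,0.200). Next I go upright above it.

```bash
python3 -c "
from h import *
go([.5535,.2,.14],12)"
```

```text
d [55.2 13.2 96.6] r [  5.4 -52.  -11. ]
```

```bash
python3 -m crank '[{"dx":20,"dy":0,"dz":10,"rx":5.4,"ry":-52,"rz":-11,"jaw":1},{"dx":55,"dy":13,"dz":97,"rx":5.4,"ry":-52,"rz":-11,"jaw":1},{"dx":55,"dy":13,"dz":97,"rx":5.4,"ry":-52,"rz":-11,"jaw":1},{"dx":55,"dy":13,"dz":97,"rx":5.4,"ry":-52,"rz":-11,"jaw":1},{"dx":55,"dy":13,"dz":97,"rx":5.4,"ry":-52,"rz":-11,"jaw":1},{"dx":55,"dy":13,"dz":97,"rx":5.4,"ry":-52,"rz":-11,"jaw":1},{"dx":55,"dy":13,"dz":97,"rx":5.4,"ry":-52,"rz":-11,"jaw":1},{"dx":55,"dy":13,"dz":97,"rx":5.4,"ry":-52,"rz":-11,"jaw":1},{"dx":55,"dy":13,"dz":97,"rx":5.4,"ry":-52,"rz":-11,"jaw":1}]'
python3 find.py; python3 -c "
from h import *
go([.5535,.2,.012],12)"
```

```text
t: 16.7
ee_pos: [0.5515, 0.2013, 0.1381]
ee_rot: [0.629, 0.778, -0.001, -0.001]
wrist_force: [-0.5, -1.0, 0.2]
grip_width: 0.0858
gripper_force: 0.0
top white (256, 235) c [0.541 0.262 0.03 ] len 0.028 w 7.3 yaw -165.6 ends [0.555 0.266] [0.527 0.259]
scene orange (289, 211) c [0.57  0.136 0.025] len 0.055 w 13.3 yaw 178.6 ends [0.598 0.136] [0.542 0.137]
scene white (280, 226) c [0.549 0.223 0.03 ] len 0.151 w 12.6 yaw -76.4 ends [0.531 0.297] [0.567 0.149]
d [1.000e-01 1.500e+00 1.266e+02] r [-0.1 -0.1 -0.1]
```

```bash
python3 -m crank '[{"dx":0,"dy":1,"dz":40,"rx":0,"ry":0,"rz":0,"jaw":1},{"dx":0,"dy":1.5,"dz":75,"rx":0,"ry":0,"rz":0,"jaw":1},{"dx":0,"dy":1.5,"dz":105,"rx":0,"ry":0,"rz":0,"jaw":1},{"dx":0,"dy":1.5,"dz":125,"rx":0,"ry":0,"rz":0,"jaw":1},{"dx":0,"dy":1.5,"dz":129,"rx":0,"ry":0,"rz":0,"jaw":1},{"dx":0,"dy":1.5,"dz":129,"rx":0,"ry":0,"rz":0,"jaw":1}]' 40
python3 -m crank '[{"dx":0,"dy":0,"dz":0,"rx":0,"ry":0,"rz":0,"jaw":0},{"dx":0,"dy":0,"dz":0,"rx":0,"ry":0,"rz":0,"jaw":0},{"dx":0,"dy":0,"dz":0,"rx":0,"ry":0,"rz":0,"jaw":0},{"dx":0,"dy":0,"dz":0,"rx":0,"ry":0,"rz":0,"jaw":0},{"dx":0,"dy":0,"dz":0,"rx":0,"ry":0,"rz":0,"jaw":0},{"dx":0,"dy":0,"dz":0,"rx":0,"ry":0,"rz":0,"jaw":0},{"dx":0,"dy":0,"dz":0,"rx":0,"ry":0,"rz":0,"jaw":0}]' 60
```

```text
t: 17.4
ee_pos: [0.5538, 0.1999, 0.0099]
ee_rot: [0.63, 0.777, -0.001, -0.001]
wrist_force: [-0.5, -0.4, 0.6]
grip_width: 0.0851
gripper_force: 0.0
t: 18.1
ee_pos: [0.5545, 0.2017, 0.0113]
ee_rot: [0.629, 0.777, 0.001, -0.0]
wrist_force: [-1.8, -0.6, 5.3]
grip_width: 0.0263
gripper_force: 59.0
```

```bash
python3 -m crank '[{"dx":0,"dy":0,"dz":-40,"rx":0,"ry":0,"rz":0,"jaw":0},{"dx":0,"dy":0,"dz":-80,"rx":0,"ry":0,"rz":0,"jaw":0},{"dx":0,"dy":0,"dz":-120,"rx":0,"ry":0,"rz":0,"jaw":0},{"dx":0,"dy":0,"dz":-150,"rx":0,"ry":0,"rz":0,"jaw":0},{"dx":0,"dy":0,"dz":-150,"rx":0,"ry":0,"rz":0,"jaw":0}]'
python3 - <<'E'
from h import *
a=cv2.imread("pics/top0.png");b=cv2.imread("pics/scene0.png")
for n in("top","scene"): p=r.camera_params(n);print(n,(-p["R"].T@p["t"]).round(3))
for n,im,(x0,x1,y0,y1) in(("top",a,(325,395,215,295)),("scene",b,(300,365,175,222))):
    A=im[y0:y1,x0:x1].astype(int)
    m=((A.max(2)>75)&(A[:,:,1]-np.maximum(A[:,:,0],A[:,:,2])<25)).astype(np.uint8)
    br=((A[:,:,2]-A[:,:,0]>50)).astype(np.uint8)
    c=max(cv2.findContours(m,0,2)[0],key=cv2.contourArea)
    h=cv2.approxPolyDP(c,1.5,True)[:,0]+[x0,y0]
    print(n,cv2.contourArea(c))
    for q in h: print("  ",q,plane(n,q.astype(float),.008)[:2].round(4),plane(n,q.astype(float),.06)[:2].round(4))
    ys,xs=np.nonzero(br);print(" brass px",xs.mean()+x0,ys.mean()+y0,len(xs))
G=cv2.cvtColor(a,cv2.COLOR_BGR2GRAY)
for y in range(226,290): print(y," ".join(f"{v:3d}" for v in G[y,328:388]))
E
```

```text
t: 18.6
ee_pos: [0.5568, 0.2023, 0.1651]
ee_rot: [0.629, 0.777, 0.004, 0.001]
wrist_force: [-0.1, 0.6, -0.7]
grip_width: 0.0263
gripper_force: 59.7
top [0.495 0.222 1.085]
scene [0.096 1.071 0.624]
top 1420.5
   [355 229] [0.5585 0.0216] [0.5555 0.0313]
   [333 242] [0.5269 0.0754] [0.5254 0.0825]
   [332 252] [0.5029 0.0782] [0.5025 0.0851]
   [334 255] [0.4957 0.0735] [0.4957 0.0807]
   [341 257] [0.491  0.0568] [0.4912 0.0647]
   [355 282] [0.4319 0.0245] [0.4349 0.034 ]
   [359 283] [0.4296 0.015 ] [0.4328 0.025 ]
   [378 272] [ 0.4557 -0.0309] [ 0.4576 -0.0187]
   [381 265] [ 0.4723 -0.0386] [ 0.4735 -0.026 ]
   [367 247] [ 0.5152 -0.0062] [0.5142 0.0048]
   [362 234] [0.5465 0.005 ] [0.544  0.0155]
 brass px 338.53684210526313 249.9894736842105 95
scene 758.0
   [316 185] [ 0.5914 -0.087 ] [0.5496 0.0108]
   [315 199] [0.5523 0.0023] [0.5138 0.0926]
   [310 202] [0.5565 0.0281] [0.5177 0.1162]
   [313 213] [0.5202 0.0828] [0.4844 0.1663]
   [352 214] [0.425  0.0253] [0.3972 0.1136]
   [349 204] [ 0.4543 -0.0261] [0.4241 0.0665]
   [350 193] [ 0.4785 -0.0956] [0.4462 0.0029]
   
[... 15301 characters left out ...]
  46  47  47  52  48  47  48  48  52  49  47  48  47  45  45  51  52  51  49  50  53  50  50  53  49  47  51  51  50  51  49  52  51  48  49  50  52  50  51  50  49  51  51  49  54  48  48  47  48  48  48  44  52
288  47  48  49  48  51  48  49  55  50  51  50  46  48  48  43  50  47  51  45  49  51  49  53  49  53  53  52  53  48  54  50  53  52  51  48  52  50  49  51  52  51  49  53  53  51  52  51  51  51  49  47  47  47  44  51  50  48  47  49  49
289  50  49  48  50  50  55  52  53  48  48  48  47  48  48  48  51  50  48  49  47  50  50  49  52  55  49  54  52  53  55  53  49  49  52  51  52  49  54  47  51  51  50  47  55  47  48  49  45  51  50  49  54  49  52  50  53  49  52  45  50
```

The grey-level grid gives clean base-plate edges, so I compute the clip pose from them.

```bash
python3 - <<'E'
from h import *
L={"+y":[(341.5,258),(344,262),(346.4,266),(348.7,270),(350.9,274),(353.5,278),(355.4,281)],
"-y":[(368.6,249),(370.4,252),(372.1,255),(374.1,258),(375.3,260)],
"+x":[(351.7,231),(345.5,235),(339,239),(335.6,241)],"-x":[(365.1,279),(362,281),(360,282)]}
W={k:np.array([plane("top",q,.008)[:2] for q in v]) for k,v in L.items()}
for k,w in W.items():
    d=np.linalg.svd(w-w.mean(0))[2][0];print(k,w.mean(0).round(4),np.degrees(np.arctan2(d[1],d[0])).round(1))
a=[np.linalg.svd(W[k]-W[k].mean(0))[2][0] for k in("+y","-y")]
ang=np.mean([np.arctan(d[1]/d[0]) for d in a]);ex=np.array([np.cos(ang),np.sin(ang)]);ey=np.array([-ex[1],ex[0]])
e={k:w.mean(0) for k,w in W.items()}
yp,ym,xp,xm=e["+y"]@ey,e["-y"]@ey,e["+x"]@ex,e["-x"]@ex
print("yaw",np.degrees(ang),"width",yp-ym,"len",xp-xm)
for nm,c in(("mid",(xp+xm)/2*ex+(yp+ym)/2*ey),("from +",(xp-.056)*ex+(yp-.033)*ey)): print(nm,c)
b=plane("top",(344.5,246),.056)[:2];c=(xp-.056)*ex+(yp-.033)*ey;print("ball rel",(b-c)@ex,(b-c)@ey)
# scene bottom/front corners check
for q in((312.5,212.5),(352,213.5)): print(plane("scene",q,.004))
for X in((.056,.033),(-.056,.033)): print("pred",c+X[0]*ex+X[1]*ey)
E
cat > held.py <<'E'
from h import *
# held body axis seen from both cameras, given the approximate height of the axis
zz=tool()[1][2]+.0187-.004
for n in("top","scene"):
    im=r.capture(n)[:,:,::-1]; hs=cv2.cvtColor(im,cv2.COLOR_BGR2HSV)
    o=cv2.inRange(hs,(5,130,120),(28,255,255)); w=cv2.inRange(hs,(0,0,140),(180,60,255))
    c0=proj(n,[*tool()[1][:2],zz]); m0=np.zeros(o.shape,np.uint8); cv2.circle(m0,tuple(int(v) for v in c0),70,255,-1)
    for nm,m in(("o",o),("w",w)):
        for c in cv2.findContours(m&m0,0,2)[0]:
            if cv2.contourArea(c)<12: continue
            (cx,cy),wh,a=cv2.minAreaRect(c); print(n,nm,cv2.contourArea(c),(round(cx,1),round(cy,1)),np.round(wh,1),round(a,1),plane(n,(cx,cy),zz).round(3), "rel", tool()[0].inv().apply(plane(n,(cx,cy),zz)-tool()[1]).round(3))
E
python3 held.py
```

```text
+y [0.4605 0.0391] -149.7
-y [ 0.4966 -0.018 ] -149.6
+x [0.5403 0.0511] 121.7
-x [0.4351 0.0069] 120.3
yaw 30.354230283266208 width 0.06746229358882189 len 0.11313058922626262
mid [0.49340101 0.01925769]
from + [0.49351933 0.02017428]
ball rel 0.03766785023831853 0.019010024348803462
[0.5254253  0.07462064 0.004     ]
[0.42814976 0.01574015 0.004     ]
pred [0.52516635 0.07694986]
pred [0.42851957 0.02035126]
top w 107.5 (344.1, 244.4) [10.2 25.1] 11.3 [0.517 0.076 0.18 ] rel [-0.115 -0.064 -0.018]
top w 245.5 (220.7, 243.2) [30.8 11.9] 76.0 [0.518 0.328 0.18 ] rel [ 0.131 -0.01  -0.017]
top w 105.5 (252.9, 230.6) [14.9  9.5] 71.6 [0.545 0.262 0.18 ] rel [ 0.061  0.002 -0.017]
top w 145.0 (256.9, 164.2) [ 8.2 27.9] 68.2 [0.683 0.255 0.18 ] rel [ 0.025  0.136 -0.017]
scene o 17.0 (297.5, 167.0) [6. 3.] 90.0 [0.537 0.169 0.18 ] rel [-0.028 -0.023 -0.02 ]
scene o 25.5 (286.5, 157.0) [6. 5.] 90.0 [0.592 0.127 0.18 ] rel [-0.081  0.022 -0.02 ]
scene w 278.5 (334.2, 203.9) [20.6 38. ] 63.4 [0.381 0.298 0.18 ] rel [ 0.13  -0.149 -0.019]
scene w 15.5 (319.5, 189.5) [7. 3.] 90.0 [0.437 0.253 0.18 ] rel [ 0.075 -0.104 -0.02 ]
scene w 416.5 (277.5, 175.5) [23.3 35.1] 66.0 [0.554 0.242 0.18 ] rel [ 0.04   0.009 -0.02 ]
scene w 391.0 (226.0, 155.8) [18.8 35.7] 11.3 [0.731 0.212 0.18 ] rel [-0.027  0.176 -0.02 ]
scene w 241.0 (248.4, 134.1) [25.6 21.7] 80.5 [0.776 0.034 0.18 ] rel [-0.21   0.183 -0.02 ]
scene w 73.0 (287.8, 110.2) [24.1  4.9] 5.7 [ 0.798 -0.256  0.18 ] rel [-0.498  0.143 -0.02 ]
scene w 61.5 (309.1, 105.9) [14.2  7.1] 4.8 [ 0.76 -0.35  0.18] rel [-0.582  0.086 -0.02 ]
```

```bash
python3 - <<'E'
from h import *
R,p=tool()
for n,seed in(("top",(252.9,230.6)),("scene",(277.5,175.5))):
    im=r.capture(n)[:,:,::-1]; hs=cv2.cvtColor(im,cv2.COLOR_BGR2HSV); w=cv2.inRange(hs,(0,0,140),(180,60,255))
    for c in cv2.findContours(w,0,2)[0]:
        if abs(np.mean(cv2.minAreaRect(c)[0]-np.array(seed)))>4 or cv2.contourArea(c)<50: continue
        P=np.array([R.inv().apply(plane(n,q.astype(float),p[2]+.0127)-p) for q in c[:,0]])
        i=P[:,0].argsort(); print(n,"x",P[i[:3],:2].round(4).tolist(),P[i[-6:],:2].round(4).tolist())
        far=P[P[:,0]>.045]; print(" y range",far[:,1].min().round(4),far[:,1].max().round(4))
go([.4934,.0185,.165],-59.6)
E
```

```text
top x [[0.0511, -0.0075], [0.0524, -0.0136], [0.0526, 0.0054]] [[0.0688, 0.0088], [0.0689, -0.0017], [0.0689, -0.0122], [0.0701, -0.0077], [0.0705, 0.0113], [0.0705, 0.0007]]
 y range -0.0139 0.0148
top x [[-0.3514, 0.2709], [-0.3496, 0.2642], [-0.3487, 0.2691]] [[-0.3136, 0.2535], [-0.3115, 0.2539], [-0.3112, 0.2702], [-0.3105, 0.2588], [-0.3099, 0.2566], [-0.309, 0.2614]]Traceback (most recent call last):
  File "<stdin>", line 9, in <module>
    return umr_minimum(a, axis, None, out, keepdims, initial, where)
ValueError: zero-size array to reduction operation minimum which has no identity
```

The foot end lies 71 mm from the TCP along the tool x axis, so the grip is within about 3 mm of the middle and centred. Next I move over the clip.

```bash
python3 -c "
from h import *
go([.4934,.0185,.165],-59.6)"
```

```text
d [-166.   -96.5   -6. ] r [-0.2  0.1 71.7]
```

```bash
python3 -m crank '[{"dx":-40,"dy":-24,"dz":-1,"rx":0,"ry":0,"rz":8.5,"jaw":0},{"dx":-80,"dy":-48,"dz":-2,"rx":0,"ry":0,"rz":17,"jaw":0},{"dx":-120,"dy":-72,"dz":-4,"rx":0,"ry":0,"rz":25.5,"jaw":0},{"dx":-150,"dy":-90,"dz":-5,"rx":0,"ry":0,"rz":34,"jaw":0},{"dx":-166,"dy":-96.5,"dz":-5,"rx":0,"ry":0,"rz":42,"jaw":0},{"dx":-166,"dy":-96.5,"dz":-5,"rx":0,"ry":0,"rz":50,"jaw":0},{"dx":-166,"dy":-96.5,"dz":-5,"rx":0,"ry":0,"rz":58,"jaw":0},{"dx":-166,"dy":-96.5,"dz":-5,"rx":0,"ry":0,"rz":66,"jaw":0},{"dx":-166,"dy":-96.5,"dz":-5,"rx":0,"ry":0,"rz":71.7,"jaw":0},{"dx":-166,"dy":-96.5,"dz":-5,"rx":0,"ry":0,"rz":71.7,"jaw":0},{"dx":-166,"dy":-96.5,"dz":-5,"rx":0,"ry":0,"rz":71.7,"jaw":0}]'
python3 -c "
from h import *
print(r.get_obs()['torque'].round(2),tool()[0].as_matrix().round(3).tolist())
go([.4934,.0185,.165],-59.6)"; python3 held.py
```

```text
t: 19.85
ee_pos: [0.4934, 0.0187, 0.1638]
ee_rot: [0.965, 0.263, -0.002, -0.0]
wrist_force: [0.8, -0.5, -2.3]
grip_width: 0.026
gripper_force: 59.8
[ 0.01 -0.   -0.04] [[0.862, 0.507, -0.004], [0.507, -0.862, -0.0], [-0.003, -0.002, -1.0]]
d [-0.1  0.2 -1.2] r [-0.1  0.2  0.1]
top o 221.0 (388.0, 287.3) [27.6 19.7] 12.5 [ 0.432 -0.01   0.179] rel [-0.068 -0.007 -0.014]
top w 1592.5 (362.5, 313.5) [25. 87.] 90.0 [0.38  0.042 0.179] rel [-0.086 -0.078 -0.014]
top w 36.0 (386.2, 282.0) [ 4.3 11.9] 66.8 [ 0.442 -0.007  0.179] rel [-0.057 -0.004 -0.014]
top w 171.5 (361.0, 271.2) [17.6 20. ] 57.5 [0.463 0.043 0.179] rel [-0.014 -0.036 -0.014]
top w 838.0 (353.5, 245.3) [29.8 37.3] 51.3 [0.515 0.057 0.179] rel [ 0.038 -0.022 -0.014]
scene o 154.5 (365.0, 153.5) [19. 14.] 90.0 [ 0.427 -0.02   0.179] rel [-0.078 -0.    -0.014]
scene w 420.0 (331.5, 199.5) [27. 39.] 90.0 [0.395 0.28  0.179] rel [ 0.047 -0.275 -0.014]
scene w 31.5 (319.0, 189.5) [9. 4.] 90.0 [0.438 0.251 0.179] rel [ 0.07  -0.228 -0.014]
scene w 14.5 (358.0, 153.5) [9. 2.] 90.0 [ 0.443 -0.01   0.179] rel [-0.058 -0.001 -0.014]
scene w 96.0 (346.5, 153.0) [10. 11.] 90.0 [0.47  0.005 0.179] rel [-0.027  0.    -0.014]
scene w 243.0 (324.0, 152.0) [24. 14.] 0.0 [0.525 0.033 0.179] rel [ 0.034  0.003 -0.014]
scene w 25.5 (275.7, 128.9) [ 3.1 15.7] 63.4 [ 0.734 -0.059  0.179] rel [ 0.167  0.188 -0.015]
scene w 14.5 (343.5, 127.5) [9. 3.] 90.0 [ 0.561 -0.195  0.179] rel [-0.05   0.218 -0.014]
scene w 219.0 (365.9, 107.4) [20.5 16.4] 8.7 [ 0.58  -0.456  0.179] rel [-0.166  0.453 -0.014]
scene w 66.5 (341.8, 96.1) [22.2  4.6] 6.3 [ 0.716 -0.555  0.179] rel [-0.1    0.607 -0.015]
scene w 816.0 (307.0, 100.5) [24.7 57.3] 45.0 [ 0.801 -0.416  0.179] rel [ 0.045  0.531 -0.015]
```

```bash
python3 -m crank '[{"dx":0,"dy":0,"dz":30,"rx":0,"ry":0,"rz":0,"jaw":0},{"dx":0,"dy":0,"dz":60,"rx":0,"ry":0,"rz":0,"jaw":0},{"dx":0,"dy":0,"dz":80,"rx":0,"ry":0,"rz":0,"jaw":0},{"dx":0,"dy":0,"dz":94,"rx":0,"ry":0,"rz":0,"jaw":0},{"dx":0,"dy":0,"dz":94,"rx":0,"ry":0,"rz":0,"jaw":0}]'
python3 -m crank '[{"dx":0,"dy":0,"dz":4,"rx":0,"ry":0,"rz":0,"jaw":0},{"dx":0,"dy":0,"dz":8,"rx":0,"ry":0,"rz":0,"jaw":0},{"dx":0,"dy":0,"dz":10,"rx":0,"ry":0,"rz":0,"jaw":0},{"dx":0,"dy":0,"dz":10,"rx":0,"ry":0,"rz":0,"jaw":0}]'
python3 -c "
from h import *
print(r.get_obs()['torque'].round(2))"
```

```text
t: 20.45
ee_pos: [0.4927, 0.0186, 0.0694]
ee_rot: [0.965, 0.262, -0.002, -0.0]
wrist_force: [-0.4, -0.3, -2.1]
grip_width: 0.026
gripper_force: 59.9
t: 20.85
ee_pos: [0.4944, 0.0189, 0.0614]
ee_rot: [0.965, 0.262, -0.0, -0.0]
wrist_force: [0.1, -0.1, -1.4]
grip_width: 0.0263
gripper_force: 59.9
[-0.03 -0.03  0.02]
```

```bash
python3 -m crank '[{"dx":0,"dy":0,"dz":3,"rx":0,"ry":0,"rz":0,"jaw":0},{"dx":0,"dy":0,"dz":6,"rx":0,"ry":0,"rz":0,"jaw":0},{"dx":0,"dy":0,"dz":6,"rx":0,"ry":0,"rz":0,"jaw":0}]'
python3 -c "
from h import *
print(r.get_obs()['torque'].round(2))"
python3 -m crank '[{"dx":0,"dy":0,"dz":3,"rx":0,"ry":0,"rz":0,"jaw":0},{"dx":0,"dy":0,"dz":5,"rx":0,"ry":0,"rz":0,"jaw":0},{"dx":0,"dy":0,"dz":5,"rx":0,"ry":0,"rz":0,"jaw":0}]'
python3 -c "
from h import *
o=r.get_obs();print(o['torque'].round(2)); print('clip axes F',Ro.from_euler('z',-30.4,degrees=True).apply(o['wrist_force']).round(1))"
```

```text
t: 21.15
ee_pos: [0.4939, 0.0189, 0.0548]
ee_rot: [0.965, 0.262, -0.001, -0.0]
wrist_force: [-0.5, 0.3, -1.6]
grip_width: 0.0261
gripper_force: 59.9
[-0.01 -0.04  0.01]
t: 21.45
ee_pos: [0.4951, 0.0181, 0.0504]
ee_rot: [0.965, 0.261, 0.0, 0.0]
wrist_force: [2.1, -3.1, -2.0]
grip_width: 0.0263
gripper_force: 60.0
[-0.47 -0.54 -0.09]
clip axes F [ 0.3 -3.7 -2. ]
```

```bash
Q="
from h import *
o=r.get_obs();print(o['torque'].round(2)); print('clip axes F',Ro.from_euler('z',-30.4,degrees=True).apply(o['wrist_force']).round(1))"
python3 -m crank '[{"dx":0,"dy":1,"dz":2,"rx":0,"ry":0,"rz":0,"jaw":0},{"dx":0,"dy":1,"dz":5,"rx":0,"ry":0,"rz":0,"jaw":0},{"dx":0,"dy":1,"dz":5,"rx":0,"ry":0,"rz":0,"jaw":0}]'
python3 -c "$Q"
python3 -m crank '[{"dx":0,"dy":0,"dz":2,"rx":0,"ry":0,"rz":0,"jaw":0},{"dx":0,"dy":0,"dz":4,"rx":0,"ry":0,"rz":0,"jaw":0},{"dx":0,"dy":0,"dz":4,"rx":0,"ry":0,"rz":0,"jaw":0}]'
python3 -c "$Q"
```

```text
t: 21.75
ee_pos: [0.4949, 0.0173, 0.0448]
ee_rot: [0.965, 0.261, -0.0, 0.0]
wrist_force: [2.7, -3.8, -3.1]
grip_width: 0.0259
gripper_force: 60.0
[-0.83 -0.68 -0.21]
clip axes F [ 0.4 -4.6 -3.1]
t: 22.05
ee_pos: [0.4949, 0.0178, 0.041]
ee_rot: [0.965, 0.262, -0.0, -0.0]
wrist_force: [3.1, -3.1, -2.1]
grip_width: 0.0263
gripper_force: 60.0
[-0.86 -0.78 -0.21]
clip axes F [ 1.2 -4.2 -2.1]
```

```bash
Q="
from h import *
o=r.get_obs();print(o['torque'].round(2)); print('clip axes F',Ro.from_euler('z',-30.4,degrees=True).apply(o['wrist_force']).round(1))"
python3 -m crank '[{"dx":0,"dy":0.5,"dz":2,"rx":0,"ry":0,"rz":0,"jaw":0},{"dx":0,"dy":0.5,"dz":5,"rx":0,"ry":0,"rz":0,"jaw":0},{"dx":0,"dy":0.5,"dz":5,"rx":0,"ry":0,"rz":0,"jaw":0}]'
python3 -c "$Q"
python3 -m crank '[{"dx":0,"dy":0,"dz":2,"rx":0,"ry":0,"rz":0,"jaw":0},{"dx":0,"dy":0,"dz":4,"rx":0,"ry":0,"rz":0,"jaw":0},{"dx":0,"dy":0,"dz":4,"rx":0,"ry":0,"rz":0,"jaw":0}]'
python3 -c "$Q"
```

```text
t: 22.35
ee_pos: [0.4942, 0.0176, 0.0354]
ee_rot: [0.965, 0.262, -0.001, -0.0]
wrist_force: [4.0, -2.3, -5.0]
grip_width: 0.026
gripper_force: 59.8
[-0.79 -0.55 -0.13]
clip axes F [ 2.3 -3.9 -5. ]
t: 22.65
ee_pos: [0.4945, 0.0177, 0.0322]
ee_rot: [0.965, 0.262, -0.001, -0.001]
wrist_force: [-0.2, -3.2, 1.6]
grip_width: 0.026
gripper_force: 60.5
[-0.69 -0.01 -0.12]
clip axes F [-1.8 -2.7  1.6]
```

```bash
Q="
from h import *
o=r.get_obs();print(o['torque'].round(2)); print('clip axes F',Ro.from_euler('z',-30.4,degrees=True).apply(o['wrist_force']).round(1))"
python3 -m crank '[{"dx":0,"dy":0,"dz":2,"rx":0,"ry":0,"rz":0,"jaw":0},{"dx":0,"dy":0,"dz":4,"rx":0,"ry":0,"rz":0,"jaw":0},{"dx":0,"dy":0,"dz":6,"rx":0,"ry":0,"rz":0,"jaw":0},{"dx":0,"dy":0,"dz":6,"rx":0,"ry":0,"rz":0,"jaw":0}]'
python3 -c "$Q"
```

```text
t: 23.05
ee_pos: [0.4946, 0.0177, 0.0317]
ee_rot: [0.965, 0.262, -0.002, -0.003]
wrist_force: [-19.3, -4.6, 51.5]
grip_width: 0.0262
gripper_force: 65.7
[-0.87  4.17 -0.11]
clip axes F [-19.    5.9  51.5]
```

It is fully down on solid contact. I relieve the force, open, and retreat straight up.

```bash
python3 -m crank '[{"dx":0,"dy":0,"dz":-5.5,"rx":0,"ry":0,"rz":0,"jaw":0},{"dx":0,"dy":0,"dz":-5.5,"rx":0,"ry":0,"rz":0,"jaw":0},{"dx":0,"dy":0,"dz":-5.5,"rx":0,"ry":0,"rz":0,"jaw":0.7},{"dx":0,"dy":0,"dz":-5.5,"rx":0,"ry":0,"rz":0,"jaw":0.8},{"dx":0,"dy":0,"dz":-5.5,"rx":0,"ry":0,"rz":0,"jaw":0.8},{"dx":0,"dy":0,"dz":-5.5,"rx":0,"ry":0,"rz":0,"jaw":0.8},{"dx":0,"dy":0,"dz":-5.5,"rx":0,"ry":0,"rz":0,"jaw":0.8}]'
python3 -m crank '[{"dx":0,"dy":0,"dz":-20,"rx":0,"ry":0,"rz":0,"jaw":0.8},{"dx":0,"dy":0,"dz":-50,"rx":0,"ry":0,"rz":0,"jaw":0.8},{"dx":0,"dy":0,"dz":-90,"rx":0,"ry":0,"rz":0,"jaw":0.8},{"dx":0,"dy":0,"dz":-130,"rx":0,"ry":0,"rz":0,"jaw":0.8},{"dx":-40,"dy":0,"dz":-150,"rx":0,"ry":0,"rz":0,"jaw":0.8},{"dx":-40,"dy":150,"dz":-150,"rx":0,"ry":0,"rz":0,"jaw":0.8},{"dx":-40,"dy":150,"dz":-150,"rx":0,"ry":0,"rz":0,"jaw":0.8},{"dx":-40,"dy":150,"dz":-150,"rx":0,"ry":0,"rz":0,"jaw":0.8},{"dx":-40,"dy":150,"dz":-150,"rx":0,"ry":0,"rz":0,"jaw":0.8}]'
python3 - <<'E'
from h import *
ex=np.array([np.cos(np.radians(30.4)),np.sin(np.radians(30.4))]);ey=np.array([-ex[1],ex[0]]);c=np.array([.4934,.0187])
for n in("top","scene"):
    im=r.capture(n)[:,:,::-1]; hs=cv2.cvtColor(im,cv2.COLOR_BGR2HSV)
    cv2.imwrite(f"pics/end_{n}.png",im)
    for s in(-.092,-.062,-.058,0,.058,.068): print(n,s,"pred px",proj(n,[*(c+(s)*ex),.045]).round(1))
    m=cv2.inRange(hs,(5,130,120),(28,255,255))
    for q in cv2.findContours(m,0,2)[0]:
        if cv2.contourArea(q)<12: continue
        (cx,cy),wh,a=cv2.minAreaRect(q)
        w=plane(n,(cx,cy),.045)[:2]-c
        if np.linalg.norm(w)<.16: print(n,"orange",(round(cx,1),round(cy,1)),np.round(wh,1),"clip xy",(w@ex).round(3),(w@ey).round(3))
G=cv2.cvtColor(cv2.imread("pics/end_top.png"),cv2.COLOR_BGR2GRAY)
G2=cv2.cvtColor(cv2.imread("pics/end_scene.png"),cv2.COLOR_BGR2GRAY)
for y in range(222,306,2): print(y," ".join(f"{v:3d}" for v in G[y,326:400:2]))
print()
for y in range(172,222,2): print(y," ".join(f"{v:3d}" for v in G2[y,296:376:2]))
E
```

```text
t: 23.75
ee_pos: [0.4948, 0.0178, 0.0314]
ee_rot: [0.965, 0.262, -0.001, -0.0]
wrist_force: [-0.1, -0.8, 0.6]
grip_width: 0.0682
gripper_force: 0.0
t: 24.65
ee_pos: [0.5376, -0.1394, 0.1816]
ee_rot: [0.966, 0.258, -0.001, 0.003]
wrist_force: [1.0, -0.1, 0.1]
grip_width: 0.0679
gripper_force: 0.0
top -0.092 pred px [381. 291.]
top -0.062 pred px [374.  279.5]
top -0.058 pred px [373.1 278. ]
top 0 pred px [359.9 256.1]
top 0.058 pred px [346.8 234.5]
top 0.068 pred px [344.5 230.8]
top orange (376.7, 284.4) [18.3 21.5] clip xy -0.074 0.001
scene -0.092 pred px [363.9 196.4]
scene -0.062 pred px [353.5 196.1]
scene -0.058 pred px [352.1 196. ]
scene 0 pred px [332.  195.4]
scene 0.058 pred px [312.  194.8]
scene 0.068 pred px [308.5 194.7]
scene orange (358.0, 195.5) [19. 14.] clip xy -0.076 -0.005
222  42  47  43  48  46  50  47  49  45  41  44  47  45  42  43  43  46  45  40  49  46  51  47  45  44  45  46  47  50  55  48  52  47  50  52  51  47
224  42  49  45  44  45  43  46  44  48  43  44  43  45  49  47  44  48  47  45  44  46  45  44  47  46  46  48  50  49  51  51  53  54  47 
[... 9492 characters left out ...]
  47  46  46  48  47  48  49  45  46  32  26
214  45  47  43  44  44  47  44  43  45  58  61  65  63  68  77  78  81  90  98 102 104 108 110 113 115 117 120 117  73  45  46  47  47  48  46  46  46  38  32  34
216  43  45  42  43  46  45  45  45  43  43  43  43  45  42  44  45  44  44  47  45  48  47  44  46  43  43  44  44  46  46  46  47  47  46  47  47  39  32  31  62
218  75  52  46  46  44  46  46  46  44  45  42  44  45  44  45  46  46  46  46  48  49  46  45  44  44  43  47  46  46  48  44  48  46  48  46  41  28  29  48  80
220 109 101  91  77  52  47  45  45  47  45  45  45  46  47  47  47  47  44  47  51  46  44  44  45  44  46  45  44  46  46  44  46  46  46  40  34  29  51  80  85
```

In numbers, the body in the scene view spans rows 190–200, centred at about 195 (395.4 − 200 = row 195.4 predicted for home). It is level, and the foot end is at column 307.5 against 308.5 predicted. The fingers are open and clear, so I hand in.

```bash
python3 -c "
from h import *
print(r.get_obs()['t'], r.finish_job())"
```

```text
the job is handed in; nothing more can be done
24.75 None
```

The job is handed in at 24.75 s: the cartridge was unlocked, laid on the mat and pressed home in the clip, which I checked by contact force and the last camera readings; no verdict came back.

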